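# Sort the mason's tools into their trays

### The arm

A 6-joint arm with a two-finger parallel gripper is mounted at the origin on the work surface. World frame = base frame: x ahead of the robot, y to its left, z up, the work surface at z = 0. Lengths are in m, angles in rad, forces in N, time in s.
With the tool pointing down it reaches from about 0.375 to 0.9 m from the base axis. Payload 3.1 kg.
Tool frame: the origin (TCP) lies where the fingers leave the gripper's body, on its centre line; the fingertips stand 73 mm ahead of it and the grasp point (between the pads) lies 54 mm ahead of it; z points along the fingers, y is the line along which they close (so a half turn about z gives the same grasp; the last joint's range is limited). The gripper opens to 85 mm and grips with 20 to 120 N. Pads are 22 mm wide; open, the fingers measure 114 mm over their backs; the gripper's body (76 mm by 85 mm) begins 54 mm behind the grasp point. The pads swing forward as they close: fully open they stand 13 mm farther back than shut.
Start: joints at [-1.49, 0.527, 1.433, -0, 1.181, -0.178], TCP at [0.161, -0.604, 0.304] pointing down, gripper open.
Joint ranges: [-3.08, 3.08], [-0.75, 2.2], [0.22, 2.44], [-1.43, 4.57], [0, 2.65], [-2.85, 2.85]. Speed limits (rad/s): [2.79, 2.79, 3.14, 3.14, 3.14, 3.14].

### API

Orientations are given as a unit quaternion [x, y, z, w].
In Python, from station import manip gives the robot as it stands.
- The arm moves only by the shell command python3 -m crank 'ROWS' [FORCE]. ROWS is JSON, a list of rows, each an object with "dp": the shift along the tool's x, y, z normalised to -1 to 1, where 1 is 50 cm, a list of three; "delta_rot": the turn, a rotation vector about the tool's x, y, z normalised to -1 to 1, where 1 is 2 pi rad, a list of three; "fingers": the opening, from -1 (shut) to 1 (fully open). A call has 1 to 12 rows; each row shifts and turns the commanded pose from where the row before left it, along the tool's axes as they then stand; what a row does not reach is not made up. A row lasts 1/12 s, in which the tool goes at most 41.7 mm and 7.16 degrees, less where a joint would pass 70% of its speed; a pose out of reach is approached as far as the arm can. A call with a number of a shift or a turn outside -1 to 1 is refused whole. A call with a gripper value outside its range is refused whole. The fingers move at their own pace and stop on an object; FORCE is the grip in N (left out, the last holds). Time passes only in rows, so rows that do not move let the fingers close. It gives the time, the measured TCP pose, the force, the opening and the grip force at its end, in the units of the state.
- manip.sense(): the state, without advancing time (a new reading comes with each control period).
- manip.snapshot(name): name is "scene" or "top" or "wrist"; returns (picture, depth): 480x640x3 uint8, red, green, blue; 480x640 float32, m along the optical axis (not along the pixel's ray), 0 where there is no reading.
- manip.camera_model(name): a dict with "fx", "fy", "cx", "cy" (pixels), "k1" (the pictures are not rectified: a ray, as slopes to the right and down, at radius r is drawn at 1 + k1 r^2 times it, then the intrinsics apply), "origin" and "attitude" of the camera in the world. Camera axes: x right, y up, looking along -z (the intrinsics and any distortion apply to the point x, -y, -z); pixel columns grow to the right and rows downward; lengths in m; the calibration is good to about 2 mm. A picture is of the moment at which its call begins: read the wrist's pose just before it. camera_model takes no time and is no camera call; for the wrist camera it gives the pose at the moment of the call.
- manip.sign_off(): hands the job in; it is judged then, once.
The state is a dict: "t": time; "q": joint angles; "qd": joint speeds; "tau": joint torques, N m; "tcp_pos": TCP position; "tool_rot": TCP orientation; "force": force on the tool from outside, world axes, zero at the start; "ft_torque": the same for the moment, N m; "finger_gap": opening from 0.0 (shut) to 1.0 (fully open); "gripper_force": force on a finger pad.
Only numpy, scipy, OpenCV 4.12 (cv2) and the standard library are available. Lean on these libraries where they do the work, as an engineer would, in place of code of your own. Each camera call takes 0.05 s, during which the arm holds its last target. There are 200 camera calls.

### The job

Tidy the mason's bench: put both chisels in the blue tray, both rubbing blocks in the red tray and the wooden wedge in the white tray. Set each one down gently, never dropped, so that it lies flat on the floor of its tray with nothing on top of another, and leave the carved stone rosette where it is.

Things in the scene. Friction and masses are not known exactly. Their poses are not given: they have to be found in the camera images.
- chisel_flat: short stone chisel with a dark steel shaft and a plain straight cutting edge, 120 mm long overall, lying flat on the surface; square shaft with rounded edges 16 x 16 mm. Origin: on the shaft's axis, midway along the 120 mm (8 mm above what it lies on, near the centre of mass); its x runs along the shaft towards the cutting edge, which is 26 mm wide and begins 30 mm ahead of the origin. About 0.2 kg.
- chisel_claw: short stone chisel with an orange shaft and a toothed steel cutting edge, 120 mm long overall, lying flat on the surface; square shaft with rounded edges 16 x 16 mm. Origin: on the shaft's axis, midway along the 120 mm (8 mm above what it lies on, near the centre of mass); its x runs along the shaft towards the cutting edge, which is 26 mm wide and begins 30 mm ahead of the origin. About 0.2 kg.
- block_coarse: black (coarse) rubbing block, 80 (its x) x 36 (its y) x 30 mm high, about 0.2 kg. Origin: centre of its underside; z up.
- block_fine: dark green (fine) rubbing block, 80 (its x) x 36 (its y) x 30 mm high, about 0.2 kg. Origin: centre of its underside; z up.
- wedge: dark wooden wedge, 84 (its x) x 36 (its y) mm with upright sides; 26 mm high at its thick end (-x), sloping to about 10 mm at its thin end (+x), about 18 mm at the origin. Origin: centre of its underside; z up. About 0.06 kg.
- tray_blue: open shallow blue plastic tray, 158 (its x) x 178 (its y) x 26 mm high outside, walls and floor 4 mm thick, so 150 x 170 mm inside; it is fixed to the bench. Origin: centre of its underside; z up.
- tray_red: open shallow red plastic tray, 158 (its x) x 178 (its y) x 26 mm high outside, walls and floor 4 mm thick, so 150 x 170 mm inside; it is fixed to the bench. Origin: centre of its underside; z up.
- tray_white: open shallow white plastic tray, 158 (its x) x 178 (its y) x 26 mm high outside, walls and floor 4 mm thick, so 150 x 170 mm inside; it is fixed to the bench. Origin: centre of its underside; z up.
- rosette: carved pale limestone rosette on a square base 74 x 74 x 24 mm, 38 mm high at its middle, loose among the tools: to be left alone. Origin: centre of its underside.
Not all that is in view belongs to the job. Of the things that look like the chisel_claw, the smallest one is meant. What is shaped like the block_coarse but pink or purple is not meant.

How it is judged:
By the outcome, as a careful person would: the job done as asked, in the order asked, and still so for the second after the job is handed in, with the robot touching nothing.
It also fails if it takes over 128 s, if anything falls off the work surface, if the arm or the gripper's body presses on something with over 40 N, if the wrist force passes 120 N, or if a joint passes its speed limit or range.

## Working session

There is one attempt and no reset: what is moved stays moved. The work goes in short steps, Python scripts to look and compute and a shell command to move; the robot and the scene stay as the last step left them, time stands still between calls to the robot, and variables do not carry over. Pictures are saved under pics/ and viewed, at most 14 in all, crops included, and the job is handed in when it is done.

```bash
ls; mkdir -p pics; cat > h.py <<'E'
import numpy as np, cv2
from station import manip
from scipy.spatial.transform import Rotation as R
def snap(n,f=None):
    m=manip.camera_model(n); p,d=manip.snapshot(n)
    if f: cv2.imwrite('pics/'+f,cv2.cvtColor(p,cv2.COLOR_RGB2BGR))
    return p,d,m
def att(m):
    a=np.array(m['attitude']); return a if a.shape==(3,3) else R.from_quat(a).as_matrix()
def rays(m,uv):
    K=np.array([[m['fx'],0,m['cx']],[0,m['fy'],m['cy']],[0,0,1.]])
    s=cv2.undistortPoints(np.array(uv,float).reshape(-1,1,2),K,np.array([m['k1'],0,0,0.])).reshape(-1,2)
    return np.c_[s[:,0],-s[:,1],-np.ones(len(s))]@att(m).T
def plane(m,uv,z):
    r=rays(m,uv); o=np.array(m['origin']); return o+r*((z-o[2])/r[:,2])[:,None]
E
python3 - <<'E'
from h import *
for n in('scene','top','wrist'):
    p,d,m=snap(n,n+'0.png'); print(n,m,d[d>0].min(),d.max())
print(manip.sense())
E
```

```text
pics
scene {'fx': 618.8806864934922, 'fy': 618.8806864934922, 'cx': 322.25616446138554, 'cy': 251.43919780149454, 'k1': -0.09539550449319786, 'origin': array([ 0.92618519, -0.81199026,  0.88963007]), 'attitude': array([0.40722476, 0.10929686, 0.24770192, 0.8722763 ])} 0.77203774 3.81147
top {'fx': 623.6197687777986, 'fy': 623.6197687777986, 'cx': 314.6151004765802, 'cy': 253.48498331110727, 'k1': -0.10716694863313637, 'origin': array([0.3409105 , 0.04531803, 1.37099378]), 'attitude': array([-0.01838301,  0.02698251,  0.71110543, -0.7023269 ])} 0.53914565 2.203674
wrist {'fx': 418.20059986149715, 'fy': 418.20059986149715, 'cx': 315.08401677952463, 'cy': 240.3359988984075, 'k1': 0.024711587644916686, 'origin': array([ 0.23141342, -0.58488809,  0.37268357]), 'attitude': array([-0.11580428,  0.08987707, -0.60279283,  0.78431645])} 0.066771664 1.408225
{'t': 0.15, 'q': array([-1.48953762e+00,  5.28282681e-01,  1.43361625e+00,  1.15808002e-05,
        1.18140680e+00, -1.78544281e-01]), 'qd': array([-0.00187159, -0.00174715, -0.00366684,  0.00026507, -0.0016056 ,
        0.00079223]), 'tau': array([ 8.71295615e-04, -4.42743981e+01, -1.78275794e+01, -2.68475851e-04,
        5.59897075e-03, -2.44916386e-06]), 'tcp_pos': array([ 0.16052479, -0.6035866 ,  0.30313722]), 'tool_rot': array([ 9.91574580e-01,  1.29534235e-01,  4.69967025e-05, -8.55264850e-04]), 'force': array([ 0.16726953, -0.08043098,  0.23222101]), 'ft_torque': array([0.07685549, 0.00678913, 0.01271666]), 'gripper_force': 0.0, 'finger_gap': 0.9973934244220959}
```

View pics/top0.png

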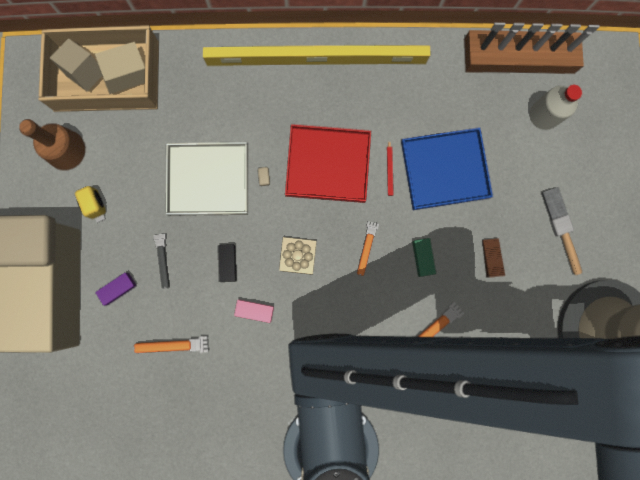

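View pics/scene0.png

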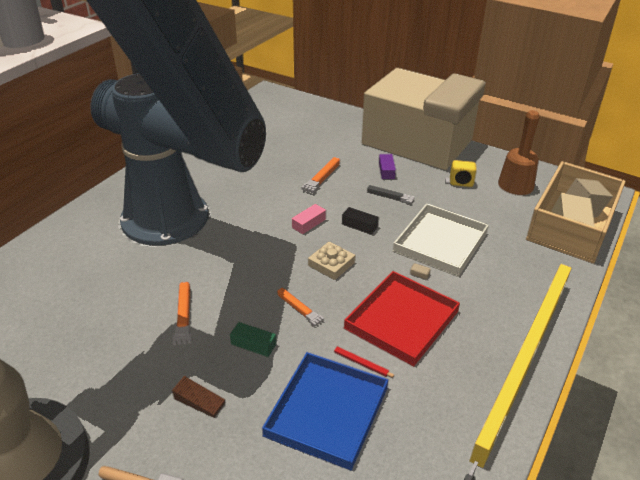

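The top view shows the blue tray at (447,168), red at (328,163) and white at (207,178). The candidates are the small orange chisel (367,248), dark chisel (162,260), black block (227,262), green block (424,256) and wedge (493,257), with the rosette at (298,255). Next I'll measure them and look at a close crop.

```bash
cat > meas.py <<'E'
from h import *
p,d,m=snap('top'); hsv=cv2.cvtColor(p,cv2.COLOR_RGB2HSV).astype(int)
H,S,V=hsv[...,0],hsv[...,1],hsv[...,2]
def box(mask,roi,z,name):
    x0,y0,x1,y1=roi; k=np.zeros(mask.shape,np.uint8); k[y0:y1,x0:x1]=mask[y0:y1,x0:x1]
    k=cv2.morphologyEx(k,cv2.MORPH_OPEN,np.ones((2,2)))
    c=max(cv2.findContours(k,0,cv2.CHAIN_APPROX_NONE)[0],key=cv2.contourArea).reshape(-1,2)
    w=plane(m,c,z)[:,:2]; r=cv2.minAreaRect((w*1000).astype(np.float32)); 
    print(name,'ctr',np.round(r[0],1),'size',np.round(r[1],1),'ang',round(r[2],1),'n',len(c)); print('   corners',np.round(cv2.boxPoints(r)).tolist())
    return c
box((S>130)&(H>105)&(H<125),(390,115,505,220),.026,'blue')
box((S>150)&((H<6)|(H>174)),(275,115,380,210),.026,'red')
box((S<40)&(V>185),(155,130,260,225),.026,'white')
box((V<75),(210,235,245,290),.03,'coarse')
box((S>90)&(H>60)&(H<95),(405,230,445,285),.03,'green')
box((S>100)&(H<15),(478,232,512,282),.015,'wedge')
box((V<100),(145,225,178,295),.012,'flat(dark part)')
box((S>150)&(H<20),(350,215,385,280),.012,'claw orange')
box((S>150)&(H<20),(125,330,215,360),.012,'orange2')
for n,r in(('flat',(140,220,185,295)),('claw',(340,215,385,285)),('wedge',(475,230,520,285))):
    x0,y0,x1,y1=r; dd=d[y0:y1,x0:x1]; yy,xx=np.mgrid[y0:y1,x0:x1]
    P=np.array(m['origin'])+rays(m,np.c_[xx.ravel(),yy.ravel()])*dd.ravel()[:,None]
    q=P[P[:,2]>.006]; rr=cv2.minAreaRect((q[:,:2]*1000).astype(np.float32)); print(n,'depth',len(q),rr,q[:,2].max())
    if n=='wedge':
        q=q[q[:,2]>.009]; c=q.mean(0); print('slope',np.linalg.lstsq(np.c_[q[:,:2]-c[:2],np.ones(len(q))],q[:,2],rcond=None)[0])
g=np.hstack([cv2.resize(p[215:300,140:190],None,fx=5,fy=5,interpolation=2),cv2.resize(p[215:300,340:390],None,fx=5,fy=5,interpolation=2),cv2.resize(p[215:300,475:525],None,fx=5,fy=5,interpolation=2)])
cv2.imwrite('pics/crop1.png',g[...,::-1])
E
python3 meas.py
```

```text
blue ctr [ 610.5 -266.9] size [157.9 178.9] ang 8.3 n 291
   corners [[520.0, -190.0], [545.0, -367.0], [701.0, -344.0], [676.0, -167.0]]
red ctr [623.7  -5.6] size [175.6 158.3] ang 84.7 n 295
   corners [[537.0, -86.0], [694.0, -100.0], [711.0, 75.0], [553.0, 89.0]]
white ctr [592.5 258.5] size [165.  141.5] ang 89.9 n 273
   corners [[522.0, 176.0], [663.0, 176.0], [663.0, 341.0], [522.0, 341.0]]
coarse ctr [407.8 215. ] size [80.8 37.8] ang 1.8 n 103
   corners [[367.0, 233.0], [368.0, 195.0], [449.0, 197.0], [448.0, 235.0]]
green ctr [ 415.2 -209.9] size [76.6 35.9] ang 8.7 n 97
   corners [[375.0, -198.0], [380.0, -233.0], [456.0, -222.0], [450.0, -186.0]]
wedge ctr [ 413.  -366.6] size [81.5 37.1] ang 7.9 n 99
   corners [[370.0, -354.0], [375.0, -391.0], [456.0, -379.0], [451.0, -343.0]]
flat(dark part) ctr [401.4 357.6] size [91.7 19. ] ang 6.5 n 93
   corners [[355.0, 362.0], [357.0, 343.0], [448.0, 353.0], [446.0, 372.0]]
claw orange ctr [423.9 -84. ] size [14.3 88.9] ang 74.9 n 87
   corners [[379.0, -79.0], [465.0, -102.0], [469.0, -89.0], [383.0, -65.0]]
orange2 ctr [227.9 361. ] size [ 19.9 119.6] ang 2.8 n 121
   corners [[215.0, 420.0], [221.0, 301.0], [241.0, 302.0], [235.0, 421.0]]
flat depth 550 ((423.7427978515625, 228.82679748535156), (368.3237609863281, 162.73988342285156), 89.54421997070312) 1.37099378327352
claw depth 496 ((406.87420654296875, -59.693214416503906), (131.04360961914062, 210.5751190185547), 64.02986907958984) 1.37099378327352
wedge depth 703 ((408.18701171875, -191.58396911621094), (119.18357849121094, 477.9017333984375), 1.8504221439361572) 1.37099378327352
slope [-0.36946292  3.13211173  0.04833452]
```

View pics/crop1.png

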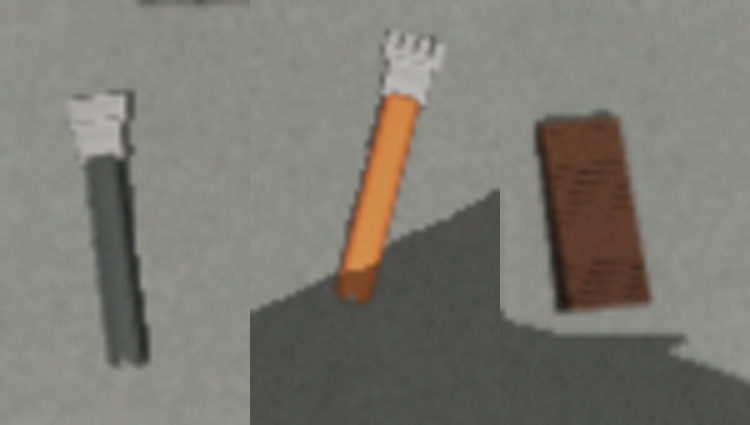

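The dark chisel has a plain edge, so it is chisel_flat. The orange chisel at (367,248) measures about 120 mm, so it is chisel_claw. The brown piece on the right is the wedge. I'll write a small planner and check the object under the arm.

```bash
cat > plan.py <<'E'
# plan.py x y z yaw_deg (mm): turn first, then shift
import sys; from h import *
x,y,z,yaw=map(float,sys.argv[1:5]); s=manip.sense(); Rt=R.from_quat(s['tool_rot'])
T=R.from_euler('z',yaw,degrees=True)*R.from_quat([1,0,0,0])
rv=(Rt.inv()*T).as_rotvec()/(2*np.pi); d=T.inv().apply(np.array([x,y,z])/1000-s['tcp_pos'])/.5
X=T.inv().apply([.0,0,1])
print('rot total',np.round(rv,4),'min rows',np.abs(np.linalg.norm(rv))/.0198)
print('dp total',np.round(d,4),'lateral min rows',np.hypot(*d[:2])/.083,'z rows',abs(d[2])/.083)
print('t',round(s['t'],2),'tcp',np.round(s['tcp_pos']*1000,1),'F',np.round(s['force'],1),'gap',round(s['finger_gap'],3),'gf',round(s['gripper_force'],1))
E
python3 plan.py 439 -88 220 -15.3; python3 - <<'E'
from h import *
p,d,m=snap('top')
for u,v in[(600,300),(570,320),(610,320),(600,340),(30,240),(25,310),(560,105),(493,240),(490,272),(445,315)]:
    print(u,v,np.round(np.array(m['origin'])+rays(m,[(u,v)])[0]*d[v,u],3))
E
```

```text
rot total [-0.0002  0.      0.0839] min rows 4.234976505804416
dp total [ 0.265  -1.1417  0.1665] lateral min rows 14.121368132329538 z rows 2.006504816566151
t 0.2 tcp [ 160.6 -603.7  303.3] F [ 0.1 -0.5 -0.5] gap 1.001 gf 0.0
600 300 [ 0.317 -0.594  0.045]
570 320 [ 0.274 -0.53   0.031]
610 320 [ 0.276 -0.58   0.115]
600 340 [ 0.287 -0.262  0.73 ]
30 240 [0.45  0.582 0.189]
25 310 [0.314 0.604 0.158]
560 105 [ 0.726 -0.487  0.127]
493 240 [ 0.453 -0.367  0.014]
490 272 [ 0.382 -0.354  0.026]
445 315 [ 0.29  -0.254  0.02 ]
```

```bash
python3 -m crank '[{"dp":[0,0,0],"delta_rot":[0,0,0.0168],"fingers":1},{"dp":[0,0,0],"delta_rot":[0,0,0.0168],"fingers":1},{"dp":[0,0,0],"delta_rot":[0,0,0.0168],"fingers":1},{"dp":[0,0,0],"delta_rot":[0,0,0.0168],"fingers":1},{"dp":[0,0,0],"delta_rot":[0,0,0.0168],"fingers":1},{"dp":[0.0147,-0.0634,0],"delta_rot":[0,0,0],"fingers":1},{"dp":[0.0147,-0.0634,0],"delta_rot":[0,0,0],"fingers":1},{"dp":[0.0147,-0.0634,0],"delta_rot":[0,0,0],"fingers":1},{"dp":[0.0147,-0.0634,0],"delta_rot":[0,0,0],"fingers":1},{"dp":[0.0147,-0.0634,0],"delta_rot":[0,0,0],"fingers":1},{"dp":[0.0147,-0.0634,0],"delta_rot":[0,0,0],"fingers":1}]' 40
python3 plan.py 439 -88 220 -15.3
```

```text
t: 1.17
tcp_pos: [0.2539, -0.4308, 0.3039]
tool_rot: [0.991, -0.134, 0.0, -0.0]
force: [-0.0, -1.1, -0.2]
finger_gap: 1.002
gripper_force: 0.0
rot total [-0.     -0.     -0.0002] min rows 0.011949323794819687
dp total [ 0.1761 -0.759   0.1678] lateral min rows 9.387284955173557 z rows 2.0215449235173955
t 1.17 tcp [ 253.9 -430.8  303.9] F [-0.  -1.1 -0.2] gap 1.002 gf 0.0
```

```bash
python3 -m crank '[{"dp":[0.0147,-0.0633,0.014],"delta_rot":[0,0,0],"fingers":0},{"dp":[0.0147,-0.0633,0.014],"delta_rot":[0,0,0],"fingers":0},{"dp":[0.0147,-0.0633,0.014],"delta_rot":[0,0,0],"fingers":0},{"dp":[0.0147,-0.0633,0.014],"delta_rot":[0,0,0],"fingers":0},{"dp":[0.0147,-0.0633,0.014],"delta_rot":[0,0,0],"fingers":0},{"dp":[0.0147,-0.0633,0.014],"delta_rot":[0,0,0],"fingers":0},{"dp":[0.0147,-0.0633,0.014],"delta_rot":[0,0,0],"fingers":0},{"dp":[0.0147,-0.0633,0.014],"delta_rot":[0,0,0],"fingers":0},{"dp":[0.0147,-0.0633,0.014],"delta_rot":[0,0,0],"fingers":0},{"dp":[0.0147,-0.0633,0.014],"delta_rot":[0,0,0],"fingers":0},{"dp":[0.0147,-0.0633,0.014],"delta_rot":[0,0,0],"fingers":0},{"dp":[0.0147,-0.0633,0.014],"delta_rot":[0,0,0],"fingers":0}]'
python3 -m crank '[{"dp":[0,0,0],"delta_rot":[0,0,0],"fingers":0}]' 
python3 plan.py 439 -88 77 -15.3
python3 - <<'E'
from h import *
snap('wrist','w1.png')
s=manip.sense(); m=manip.camera_model('wrist'); print(s['tcp_pos'])
E
```

```text
t: 2.17
tcp_pos: [0.4398, -0.0879, 0.2197]
tool_rot: [0.991, -0.134, 0.0, 0.0]
force: [0.4, -0.6, -0.5]
finger_gap: 0.496
gripper_force: 0.0
t: 2.25
tcp_pos: [0.4402, -0.0851, 0.2191]
tool_rot: [0.991, -0.131, -0.0, -0.001]
force: [0.1, -0.3, 0.1]
finger_gap: 0.498
gripper_force: 0.0
rot total [-0.0003  0.0002  0.0007] min rows 0.040115858735779754
dp total [-0.0007  0.0061  0.2842] lateral min rows 0.07443807063735582 z rows 3.4235641365832863
t 2.25 tcp [440.2 -85.1 219.1] F [ 0.1 -0.3  0.1] gap 0.498 gf 0.0
[ 0.4396136  -0.08692729  0.21940097]
```

View pics/w1.png

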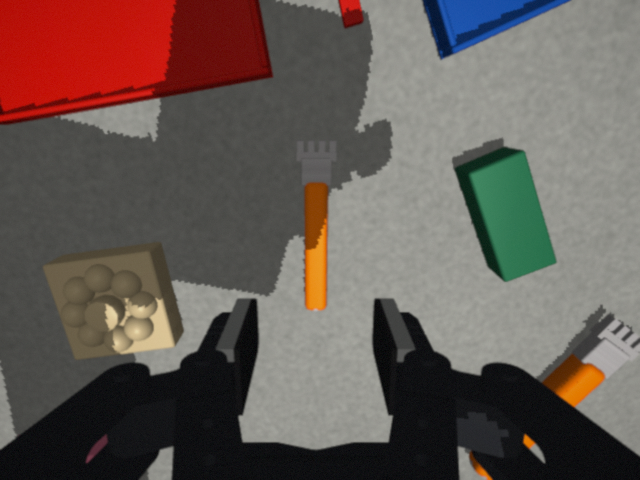

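The wrist view shows the claw chisel upright at column 316, centred between the fingers (258 and 373), with its butt at row 310 and its tip at row 140. The third orange chisel at lower right is clearly bigger. I'll descend and grip.

```bash
python3 - <<'E'
from h import *
m=manip.camera_model('wrist'); print(plane(m,[(316,308),(316,142)],.012))
E
python3 -m crank '[{"dp":[0,0,0.05],"delta_rot":[0,0,0],"fingers":0},{"dp":[0,0,0.05],"delta_rot":[0,0,0],"fingers":0},{"dp":[0,0,0.05],"delta_rot":[0,0,0],"fingers":0},{"dp":[0,0,0.05],"delta_rot":[0,0,0],"fingers":0},{"dp":[0,0,0.028],"delta_rot":[0,0,0],"fingers":0},{"dp":[0,0,0.028],"delta_rot":[0,0,0],"fingers":0},{"dp":[0,0,0.014],"delta_rot":[0,0,0],"fingers":0},{"dp":[0,0,0.014],"delta_rot":[0,0,0],"fingers":0}]'
python3 -m crank '[{"dp":[0,0,0],"delta_rot":[0,0,0],"fingers":-1},{"dp":[0,0,0],"delta_rot":[0,0,0],"fingers":-1},{"dp":[0,0,0],"delta_rot":[0,0,0],"fingers":-1},{"dp":[0,0,0],"delta_rot":[0,0,0],"fingers":-1},{"dp":[0,0,0],"delta_rot":[0,0,0],"fingers":-1},{"dp":[0,0,0],"delta_rot":[0,0,0],"fingers":-1},{"dp":[0,0,0],"delta_rot":[0,0,0],"fingers":-1},{"dp":[0,0,0],"delta_rot":[0,0,0],"fingers":-1}]' 40
python3 plan.py 439 -88 200 -15.3
```

```text
[[ 0.37920795 -0.07192799  0.012     ]
 [ 0.49298018 -0.10239353  0.012     ]]
t: 2.97
tcp_pos: [0.4391, -0.0903, 0.0774]
tool_rot: [0.991, -0.134, -0.0, 0.0]
force: [0.8, -0.1, -0.4]
finger_gap: 0.499
gripper_force: 0.0
t: 3.63
tcp_pos: [0.4394, -0.0895, 0.0784]
tool_rot: [0.991, -0.133, 0.001, 0.0]
force: [0.3, -0.9, 4.9]
finger_gap: 0.173
gripper_force: 40.9
rot total [ 0.     -0.0002 -0.0001] min rows 0.01158854791379842
dp total [-0.0015 -0.0027 -0.2432] lateral min rows 0.03734487835713212 z rows 2.9298891638941216
t 3.63 tcp [439.4 -89.5  78.4] F [ 0.3 -0.9  4.9] gap 0.173 gf 40.9
```

```bash
python3 -m crank '[{"dp":[0,0,-0.03],"delta_rot":[0,0,0],"fingers":-1},{"dp":[0,0,-0.05],"delta_rot":[0,0,0],"fingers":-1},{"dp":[0,0,-0.05],"delta_rot":[0,0,0],"fingers":-1},{"dp":[0,0,-0.05],"delta_rot":[0,0,0],"fingers":-1},{"dp":[0,0,0],"delta_rot":[0,0,0],"fingers":-1}]'
python3 plan.py 615.5 -301.6 150 8.3
```

```text
t: 4.05
tcp_pos: [0.4405, -0.0898, 0.1711]
tool_rot: [0.991, -0.133, 0.003, 0.001]
force: [1.3, -0.5, -1.5]
finger_gap: 0.172
gripper_force: 40.1
rot total [ 0.0004 -0.001  -0.0657] min rows 3.3165097495777993
dp total [0.2852 0.4696 0.0421] lateral min rows 6.619465775597594 z rows 0.5076507602020593
t 4.05 tcp [440.5 -89.8 171.1] F [ 1.3 -0.5 -1.5] gap 0.172 gf 40.1
```

```bash
python3 -m crank '[{"dp":[0,0,0],"delta_rot":[0,0,-0.0164],"fingers":-1},{"dp":[0,0,0],"delta_rot":[0,0,-0.0164],"fingers":-1},{"dp":[0,0,0],"delta_rot":[0,0,-0.0164],"fingers":-1},{"dp":[0,0,0],"delta_rot":[0,0,-0.0164],"fingers":-1},{"dp":[0.0357,0.0587,0],"delta_rot":[0,0,0],"fingers":-1},{"dp":[0.0357,0.0587,0],"delta_rot":[0,0,0],"fingers":-1},{"dp":[0.0357,0.0587,0],"delta_rot":[0,0,0],"fingers":-1},{"dp":[0.0357,0.0587,0],"delta_rot":[0,0,0],"fingers":-1},{"dp":[0.0357,0.0587,0],"delta_rot":[0,0,0],"fingers":-1},{"dp":[0.0357,0.0587,0],"delta_rot":[0,0,0],"fingers":-1},{"dp":[0.0357,0.0587,0],"delta_rot":[0,0,0],"fingers":-1},{"dp":[0.0357,0.0587,0],"delta_rot":[0,0,0],"fingers":-1}]'
python3 -m crank '[{"dp":[0,0,0],"delta_rot":[0,0,0],"fingers":-1},{"dp":[0,0,0],"delta_rot":[0,0,0],"fingers":-1},{"dp":[0,0,0],"delta_rot":[0,0,0],"fingers":-1}]'
python3 plan.py 615.5 -301.6 83 8.3
python3 - <<'E'
from h import *
snap('wrist','w2.png')
E
```

```text
t: 5.05
tcp_pos: [0.6142, -0.3019, 0.1657]
tool_rot: [0.997, 0.072, -0.001, -0.001]
force: [1.6, -0.2, -3.0]
finger_gap: 0.172
gripper_force: 40.1
t: 5.3
tcp_pos: [0.6128, -0.3003, 0.1656]
tool_rot: [0.997, 0.072, -0.002, -0.002]
force: [-0.1, 0.8, -1.9]
finger_gap: 0.173
gripper_force: 40.1
rot total [-0.0006  0.0005 -0.0002] min rows 0.04118031927789634
dp total [0.005  0.0034 0.1652] lateral min rows 0.07344399937280424 z rows 1.9904503649203475
t 5.3 tcp [ 612.8 -300.3  165.6] F [-0.1  0.8 -1.9] gap 0.173 gf 40.1
```

View pics/w2.png

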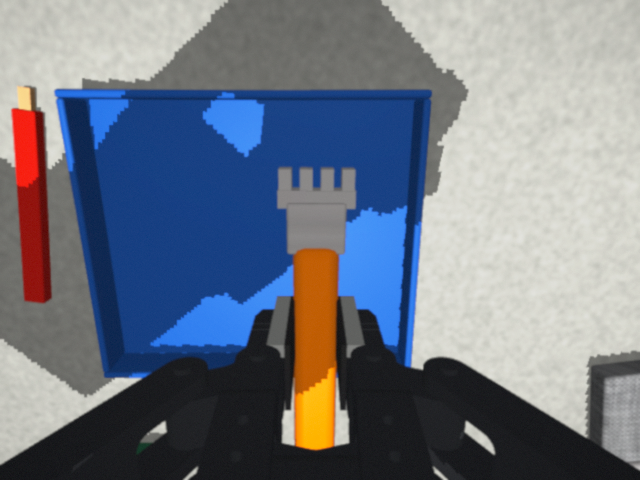

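The claw chisel is held straight, at columns 277–355. The tray's inner walls are at columns 70 and 420, and there is clearance fore and aft. I'll lower it.

```bash
python3 -m crank '[{"dp":[0.001,0.001,0.04],"delta_rot":[0,0,0],"fingers":-1},{"dp":[0.001,0.001,0.04],"delta_rot":[0,0,0],"fingers":-1},{"dp":[0.001,0.001,0.03],"delta_rot":[0,0,0],"fingers":-1},{"dp":[0.001,0,0.02],"delta_rot":[0,0,0],"fingers":-1},{"dp":[0,0,0.02],"delta_rot":[0,0,0],"fingers":-1},{"dp":[0,0,0],"delta_rot":[0,0,0],"fingers":-1},{"dp":[0,0,0],"delta_rot":[0,0,0],"fingers":-1}]'
python3 -m crank '[{"dp":[0,0,0.004],"delta_rot":[0,0,0],"fingers":-1},{"dp":[0,0,0.004],"delta_rot":[0,0,0],"fingers":-1},{"dp":[0,0,0],"delta_rot":[0,0,0],"fingers":-1}]'
python3 plan.py 615.5 -301.6 82 8.3
```

```text
t: 5.93
tcp_pos: [0.6161, -0.3021, 0.0924]
tool_rot: [0.997, 0.072, -0.0, -0.0]
force: [1.3, -0.1, -2.5]
finger_gap: 0.174
gripper_force: 40.1
t: 6.18
tcp_pos: [0.6166, -0.3026, 0.0894]
tool_rot: [0.997, 0.072, 0.0, 0.0]
force: [0.1, -0.2, -1.5]
finger_gap: 0.175
gripper_force: 40.1
rot total [ 0.0001 -0.0001 -0.0001] min rows 0.009902090684185471
dp total [-0.0018 -0.0023  0.0149] lateral min rows 0.035488551776102766 z rows 0.17938330899308597
t 6.18 tcp [ 616.6 -302.6   89.4] F [ 0.1 -0.2 -1.5] gap 0.175 gf 40.1
```

```bash
python3 -m crank '[{"dp":[0,0,0.004],"delta_rot":[0,0,0],"fingers":-1},{"dp":[0,0,0.004],"delta_rot":[0,0,0],"fingers":-1},{"dp":[0,0,0],"delta_rot":[0,0,0],"fingers":-1}]'
python3 -m crank '[{"dp":[0,0,0.003],"delta_rot":[0,0,0],"fingers":-1},{"dp":[0,0,0.002],"delta_rot":[0,0,0],"fingers":-1},{"dp":[0,0,0],"delta_rot":[0,0,0],"fingers":-1}]'
python3 -m crank '[{"dp":[0,0,0.001],"delta_rot":[0,0,0],"fingers":-1},{"dp":[0,0,0],"delta_rot":[0,0,0],"fingers":-1}]'
```

```text
t: 6.43
tcp_pos: [0.6162, -0.3023, 0.0847]
tool_rot: [0.997, 0.072, -0.0, -0.0]
force: [-0.0, 0.3, -1.6]
finger_gap: 0.171
gripper_force: 40.1
t: 6.68
tcp_pos: [0.6164, -0.3025, 0.0825]
tool_rot: [0.997, 0.072, 0.0, 0.0]
force: [-0.5, -0.1, -1.9]
finger_gap: 0.171
gripper_force: 40.2
t: 6.85
tcp_pos: [0.6164, -0.3024, 0.0825]
tool_rot: [0.997, 0.072, 0.0, 0.0]
force: [-1.2, -0.2, 2.5]
finger_gap: 0.17
gripper_force: 40.6
```

Contact. I'll open slightly and rise.

```bash
python3 -m crank '[{"dp":[0,0,0],"delta_rot":[0,0,0],"fingers":-0.3},{"dp":[0,0,0],"delta_rot":[0,0,0],"fingers":-0.3},{"dp":[0,0,0],"delta_rot":[0,0,0],"fingers":-0.3},{"dp":[0,0,0],"delta_rot":[0,0,0],"fingers":-0.3},{"dp":[0,0,-0.02],"delta_rot":[0,0,0],"fingers":-0.3},{"dp":[0,0,-0.05],"delta_rot":[0,0,0],"fingers":-0.3},{"dp":[0,0,-0.07],"delta_rot":[0,0,0],"fingers":-0.3},{"dp":[0,0,-0.07],"delta_rot":[0,0,0],"fingers":0},{"dp":[0,0,-0.07],"delta_rot":[0,0,0],"fingers":0},{"dp":[0,0,0],"delta_rot":[0,0,0],"fingers":0}]'
python3 plan.py 416 359 210 6.3
python3 - <<'E'
from h import *
snap('wrist','w3.png')
E
```

```text
t: 7.68
tcp_pos: [0.6199, -0.3047, 0.2314]
tool_rot: [0.997, 0.072, 0.006, 0.005]
force: [0.3, -0.6, 0.2]
finger_gap: 0.505
gripper_force: 0.0
rot total [ 0.0018 -0.0019  0.0055] min rows 0.3072697903149705
dp total [-0.2596 -1.3641  0.0428] lateral min rows 16.729888484347597 z rows 0.5156063270793039
t 7.68 tcp [ 619.9 -304.7  231.4] F [ 0.3 -0.6  0.2] gap 0.505 gf 0.0
```

View pics/w3.png

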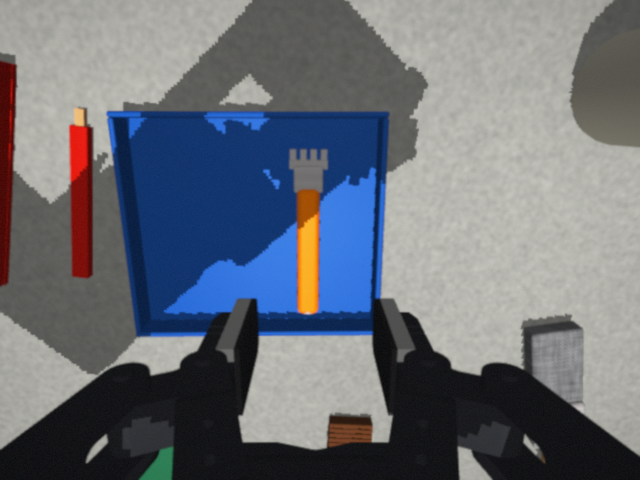

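The claw chisel lies in the blue tray (rows 150–313, column 308). Next is the flat chisel.

```bash
python3 -m crank '[{"dp":[-0.013,-0.0682,0.002],"delta_rot":[0,0,0.0055],"fingers":0},{"dp":[-0.013,-0.0682,0.002],"delta_rot":[0,0,0],"fingers":0},{"dp":[-0.013,-0.0682,0.002],"delta_rot":[0,0,0],"fingers":0},{"dp":[-0.013,-0.0682,0.002],"delta_rot":[0,0,0],"fingers":0},{"dp":[-0.013,-0.0682,0.002],"delta_rot":[0,0,0],"fingers":0},{"dp":[-0.013,-0.0682,0.002],"delta_rot":[0,0,0],"fingers":0},{"dp":[-0.013,-0.0682,0.002],"delta_rot":[0,0,0],"fingers":0},{"dp":[-0.013,-0.0682,0.002],"delta_rot":[0,0,0],"fingers":0},{"dp":[-0.013,-0.0682,0.002],"delta_rot":[0,0,0],"fingers":0},{"dp":[-0.013,-0.0682,0.002],"delta_rot":[0,0,0],"fingers":0}]'
python3 -m crank '[{"dp":[-0.013,-0.0682,0.002],"delta_rot":[0,0,0],"fingers":0},{"dp":[-0.013,-0.0682,0.002],"delta_rot":[0,0,0],"fingers":0},{"dp":[-0.013,-0.0682,0.002],"delta_rot":[0,0,0],"fingers":0},{"dp":[-0.013,-0.0682,0.002],"delta_rot":[0,0,0],"fingers":0},{"dp":[-0.013,-0.0682,0.002],"delta_rot":[0,0,0],"fingers":0},{"dp":[-0.013,-0.0682,0.002],"delta_rot":[0,0,0],"fingers":0},{"dp":[-0.013,-0.0682,0.002],"delta_rot":[0,0,0],"fingers":0},{"dp":[-0.013,-0.0682,0.002],"delta_rot":[0,0,0],"fingers":0},{"dp":[-0.013,-0.0682,0.002],"delta_rot":[0,0,0],"fingers":0},{"dp":[-0.013,-0.0682,0.002],"delta_rot":[0,0,0],"fingers":0},{"dp":[0,0,0],"delta_rot":[0,0,0],"fingers":0},{"dp":[0,0,0],"delta_rot":[0,0,0],"fingers":0}]'
python3 plan.py 416 359 77 6.3
python3 - <<'E'
from h import *
snap('wrist','w4.png')
E
```

```text
t: 8.57
tcp_pos: [0.5119, 0.0305, 0.2114]
tool_rot: [0.999, 0.055, -0.001, -0.0]
force: [0.2, 0.2, 0.7]
finger_gap: 0.501
gripper_force: 0.0
t: 9.57
tcp_pos: [0.41, 0.3621, 0.2013]
tool_rot: [0.998, 0.057, -0.001, 0.0]
force: [-0.2, -0.6, -1.2]
finger_gap: 0.499
gripper_force: 0.0
rot total [0.0001 0.0002 0.0006] min rows 0.03187695945654612
dp total [0.0112 0.0075 0.2486] lateral min rows 0.16318141017762727 z rows 2.994829822268952
t 9.57 tcp [410.  362.1 201.3] F [-0.2 -0.6 -1.2] gap 0.499 gf 0.0
```

View pics/w4.png

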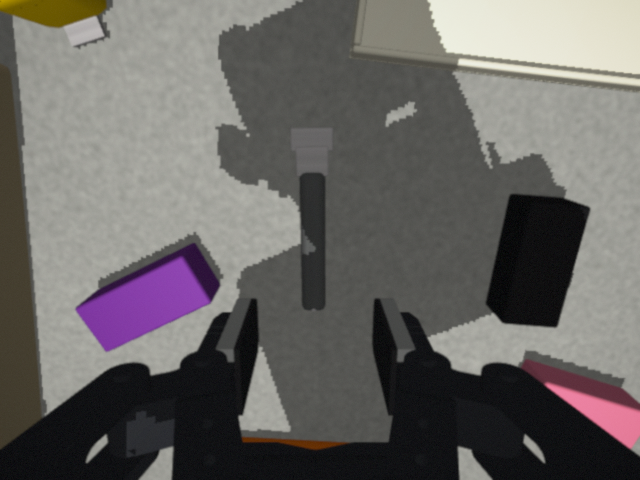

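The flat chisel is nearly aligned, with its butt at (314,309) and its edge at (312,128). I'll fix the target from this view.

```bash
python3 - <<'E'
from h import *
m=manip.camera_model('wrist'); q=plane(m,[(314,307),(312,130)],.012); d=q[1]-q[0]; print(q,q.mean(0),np.linalg.norm(d),np.degrees(np.arctan2(d[1],d[0])))
E
```

```text
[[0.35795194 0.35523046 0.012     ]
 [0.47345138 0.36932588 0.012     ]] [0.41570166 0.36227817 0.012     ] 0.11635635944210726 6.95790663305848
```

```bash
python3 -m crank '[{"dp":[0.0115,0.001,0.04],"delta_rot":[0,0,-0.001],"fingers":0},{"dp":[0,0,0.05],"delta_rot":[0,0,0],"fingers":0},{"dp":[0,0,0.05],"delta_rot":[0,0,0],"fingers":0},{"dp":[0,0,0.05],"delta_rot":[0,0,0],"fingers":0},{"dp":[0,0,0.03],"delta_rot":[0,0,0],"fingers":0},{"dp":[0,0,0.018],"delta_rot":[0,0,0],"fingers":0},{"dp":[0,0,0.01],"delta_rot":[0,0,0],"fingers":0},{"dp":[0,0,0],"delta_rot":[0,0,0],"fingers":0},{"dp":[0,0,0],"delta_rot":[0,0,0],"fingers":0}]'
python3 -m crank '[{"dp":[0,0,0],"delta_rot":[0,0,0],"fingers":-1},{"dp":[0,0,0],"delta_rot":[0,0,0],"fingers":-1},{"dp":[0,0,0],"delta_rot":[0,0,0],"fingers":-1},{"dp":[0,0,0],"delta_rot":[0,0,0],"fingers":-1},{"dp":[0,0,0],"delta_rot":[0,0,0],"fingers":-1},{"dp":[0,0,0],"delta_rot":[0,0,0],"fingers":-1},{"dp":[0,0,0],"delta_rot":[0,0,0],"fingers":-1},{"dp":[0,0,0],"delta_rot":[0,0,0],"fingers":-1}]' 40
python3 -m crank '[{"dp":[0,0,-0.03],"delta_rot":[0,0,0],"fingers":-1},{"dp":[0,0,-0.05],"delta_rot":[0,0,0],"fingers":-1},{"dp":[0,0,-0.05],"delta_rot":[0,0,0],"fingers":-1},{"dp":[0,0,-0.05],"delta_rot":[0,0,0],"fingers":-1},{"dp":[0,0,-0.02],"delta_rot":[0,0,0],"fingers":-1},{"dp":[0,0,0],"delta_rot":[0,0,0],"fingers":-1}]'
python3 plan.py 605.5 -232.3 165 8.3
```

```text
t: 10.37
tcp_pos: [0.4177, 0.3607, 0.0784]
tool_rot: [0.998, 0.057, 0.0, -0.0]
force: [0.9, -0.3, 0.1]
finger_gap: 0.499
gripper_force: 0.0
t: 11.03
tcp_pos: [0.4179, 0.3616, 0.0793]
tool_rot: [0.998, 0.058, 0.001, -0.001]
force: [-0.3, 0.3, 6.1]
finger_gap: 0.17
gripper_force: 40.1
t: 11.53
tcp_pos: [0.4181, 0.3617, 0.1802]
tool_rot: [0.998, 0.058, 0.002, -0.001]
force: [0.5, -0.7, -2.4]
finger_gap: 0.171
gripper_force: 39.5
rot total [-0.0003 -0.0008 -0.0045] min rows 0.23345122542471636
dp total [0.1994 1.2297 0.0304] lateral min rows 15.009055482971982 z rows 0.36642064956660314
t 11.53 tcp [418.1 361.7 180.2] F [ 0.5 -0.7 -2.4] gap 0.171 gf 39.5
```

```bash
python3 -m crank '[{"dp":[0.01,0.0615,0],"delta_rot":[0,0,-0.0045],"fingers":-1},{"dp":[0.01,0.0615,0],"delta_rot":[0,0,0],"fingers":-1},{"dp":[0.01,0.0615,0],"delta_rot":[0,0,0],"fingers":-1},{"dp":[0.01,0.0615,0],"delta_rot":[0,0,0],"fingers":-1},{"dp":[0.01,0.0615,0],"delta_rot":[0,0,0],"fingers":-1},{"dp":[0.01,0.0615,0],"delta_rot":[0,0,0],"fingers":-1},{"dp":[0.01,0.0615,0],"delta_rot":[0,0,0],"fingers":-1},{"dp":[0.01,0.0615,0],"delta_rot":[0,0,0],"fingers":-1},{"dp":[0.01,0.0615,0],"delta_rot":[0,0,0],"fingers":-1},{"dp":[0.01,0.0615,0],"delta_rot":[0,0,0],"fingers":-1}]'
python3 -m crank '[{"dp":[0.01,0.0615,0],"delta_rot":[0,0,0],"fingers":-1},{"dp":[0.01,0.0615,0],"delta_rot":[0,0,0],"fingers":-1},{"dp":[0.01,0.0615,0],"delta_rot":[0,0,0],"fingers":-1},{"dp":[0.01,0.0615,0],"delta_rot":[0,0,0],"fingers":-1},{"dp":[0.01,0.0615,0],"delta_rot":[0,0,0],"fingers":-1},{"dp":[0.01,0.0615,0],"delta_rot":[0,0,0],"fingers":-1},{"dp":[0.01,0.0615,0],"delta_rot":[0,0,0],"fingers":-1},{"dp":[0.01,0.0615,0],"delta_rot":[0,0,0],"fingers":-1},{"dp":[0.01,0.0615,0],"delta_rot":[0,0,0],"fingers":-1},{"dp":[0.01,0.0615,0],"delta_rot":[0,0,0],"fingers":-1},{"dp":[0,0,0],"delta_rot":[0,0,0],"fingers":-1},{"dp":[0,0,0],"delta_rot":[0,0,0],"fingers":-1}]'
python3 plan.py 605.5 -232.3 83 8.3
```

```text
t: 12.37
tcp_pos: [0.5092, 0.0622, 0.1762]
tool_rot: [0.997, 0.072, -0.002, -0.0]
force: [0.7, 0.6, -2.5]
finger_gap: 0.173
gripper_force: 39.6
t: 13.37
tcp_pos: [0.6031, -0.2351, 0.1756]
tool_rot: [0.998, 0.071, -0.001, -0.001]
force: [0.2, 0.8, -2.7]
finger_gap: 0.171
gripper_force: 39.7
rot total [-0.0003  0.0003 -0.0006] min rows 0.03457598551560221
dp total [ 0.0056 -0.0049  0.1852] lateral min rows 0.08998747213971216 z rows 2.230886327266551
t 13.37 tcp [ 603.1 -235.1  175.6] F [ 0.2  0.8 -2.7] gap 0.171 gf 39.7
```

```bash
python3 -m crank '[{"dp":[0.0025,-0.0025,0.04],"delta_rot":[0,0,0],"fingers":-1},{"dp":[0.0025,-0.0025,0.04],"delta_rot":[0,0,0],"fingers":-1},{"dp":[0,0,0.04],"delta_rot":[0,0,0],"fingers":-1},{"dp":[0,0,0.03],"delta_rot":[0,0,0],"fingers":-1},{"dp":[0,0,0.015],"delta_rot":[0,0,0],"fingers":-1},{"dp":[0,0,0],"delta_rot":[0,0,0],"fingers":-1},{"dp":[0,0,0],"delta_rot":[0,0,0],"fingers":-1},{"dp":[0,0,0],"delta_rot":[0,0,0],"fingers":-1}]'
python3 -m crank '[{"dp":[0,0,0.004],"delta_rot":[0,0,0],"fingers":-1},{"dp":[0,0,0.004],"delta_rot":[0,0,0],"fingers":-1},{"dp":[0,0,0],"delta_rot":[0,0,0],"fingers":-1}]'
python3 plan.py 605.5 -232.3 83 8.3
```

```text
t: 14.03
tcp_pos: [0.6061, -0.2304, 0.096]
tool_rot: [0.997, 0.072, 0.0, 0.0]
force: [-0.1, -1.1, -2.0]
finger_gap: 0.172
gripper_force: 39.7
t: 14.28
tcp_pos: [0.6058, -0.2307, 0.0918]
tool_rot: [0.997, 0.072, 0.0, 0.0]
force: [0.6, 0.0, -1.8]
finger_gap: 0.171
gripper_force: 39.7
rot total [ 0.0001 -0.0001 -0.0001] min rows 0.007751328653298344
dp total [-0.0011  0.003   0.0176] lateral min rows 0.038775161750046284 z rows 0.21252588699622132
t 14.28 tcp [ 605.8 -230.7   91.8] F [ 0.6  0.  -1.8] gap 0.171 gf 39.7
```

```bash
python3 -m crank '[{"dp":[0,0,0.005],"delta_rot":[0,0,0],"fingers":-1},{"dp":[0,0,0.005],"delta_rot":[0,0,0],"fingers":-1},{"dp":[0,0,0.003],"delta_rot":[0,0,0],"fingers":-1},{"dp":[0,0,0],"delta_rot":[0,0,0],"fingers":-1}]'
python3 -m crank '[{"dp":[0,0,0.002],"delta_rot":[0,0,0],"fingers":-1},{"dp":[0,0,0.002],"delta_rot":[0,0,0],"fingers":-1},{"dp":[0,0,0],"delta_rot":[0,0,0],"fingers":-1}]'
python3 -m crank '[{"dp":[0,0,0.001],"delta_rot":[0,0,0],"fingers":-1},{"dp":[0,0,0],"delta_rot":[0,0,0],"fingers":-1}]'
```

```text
t: 14.62
tcp_pos: [0.6055, -0.2305, 0.0844]
tool_rot: [0.997, 0.072, -0.0, -0.0]
force: [0.1, 0.4, -2.9]
finger_gap: 0.174
gripper_force: 39.7
t: 14.87
tcp_pos: [0.6058, -0.2307, 0.0833]
tool_rot: [0.997, 0.072, 0.0, 0.0]
force: [-0.4, -0.3, 0.3]
finger_gap: 0.168
gripper_force: 40.0
t: 15.03
tcp_pos: [0.6057, -0.2307, 0.0833]
tool_rot: [0.997, 0.072, 0.0, 0.0]
force: [-2.3, 1.3, 5.2]
finger_gap: 0.172
gripper_force: 40.5
```

Contact. I'll release, rise and plan for the green block.

```bash
python3 -m crank '[{"dp":[0,0,0],"delta_rot":[0,0,0],"fingers":-0.3},{"dp":[0,0,0],"delta_rot":[0,0,0],"fingers":-0.3},{"dp":[0,0,0],"delta_rot":[0,0,0],"fingers":-0.3},{"dp":[0,0,0],"delta_rot":[0,0,0],"fingers":-0.3},{"dp":[0,0,-0.02],"delta_rot":[0,0,0],"fingers":-0.3},{"dp":[0,0,-0.05],"delta_rot":[0,0,0],"fingers":-0.3},{"dp":[0,0,-0.07],"delta_rot":[0,0,0],"fingers":-0.3},{"dp":[0,0,-0.07],"delta_rot":[0,0,0],"fingers":1},{"dp":[0,0,-0.06],"delta_rot":[0,0,0],"fingers":1},{"dp":[0,0,0],"delta_rot":[0,0,0],"fingers":1},{"dp":[0,0,0],"delta_rot":[0,0,0],"fingers":1}]'
python3 plan.py 415 -210 200 8.7
```

```text
t: 15.95
tcp_pos: [0.6069, -0.2312, 0.2207]
tool_rot: [0.997, 0.072, 0.003, 0.002]
force: [-0.5, 0.3, -0.5]
finger_gap: 0.897
gripper_force: 0.0
rot total [ 0.0006 -0.0008 -0.0012] min rows 0.07929110704449076
dp total [-0.3729 -0.1     0.0414] lateral min rows 4.651754794472872 z rows 0.49904333994576516
t 15.95 tcp [ 606.9 -231.2  220.7] F [-0.5  0.3 -0.5] gap 0.897 gf 0.0
```

```bash
python3 -m crank '[{"dp":[-0.0533,-0.0143,0],"delta_rot":[0,0,-0.001],"fingers":1},{"dp":[-0.0533,-0.0143,0],"delta_rot":[0,0,0],"fingers":1},{"dp":[-0.0533,-0.0143,0],"delta_rot":[0,0,0],"fingers":1},{"dp":[-0.0533,-0.0143,0],"delta_rot":[0,0,0],"fingers":1},{"dp":[-0.0533,-0.0143,0],"delta_rot":[0,0,0],"fingers":1},{"dp":[-0.0533,-0.0143,0],"delta_rot":[0,0,0],"fingers":1},{"dp":[-0.0533,-0.0143,0],"delta_rot":[0,0,0],"fingers":1},{"dp":[0,0,0],"delta_rot":[0,0,0],"fingers":1},{"dp":[0,0,0],"delta_rot":[0,0,0],"fingers":1}]'
python3 plan.py 415 -210 77 8.7
python3 - <<'E'
from h import *
snap('wrist','w5.png')
E
```

```text
t: 16.7
tcp_pos: [0.4121, -0.2081, 0.2166]
tool_rot: [0.997, 0.074, -0.001, -0.001]
force: [0.6, -0.5, -0.8]
finger_gap: 0.999
gripper_force: 0.0
rot total [-0.0004  0.0004 -0.0004] min rows 0.03678954549339923
dp total [0.0052 0.0047 0.2793] lateral min rows 0.08467980127329065 z rows 3.364743293699514
t 16.7 tcp [ 412.1 -208.1  216.6] F [ 0.6 -0.5 -0.8] gap 0.999 gf 0.0
```

View pics/w5.png

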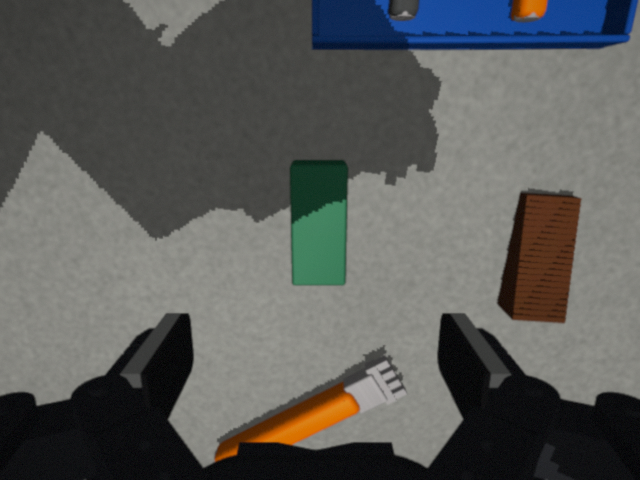

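The green block is aligned (columns 292–347, rows 162–285). The spare orange chisel's tip is at (400,380). I'll compute both.

```bash
python3 - <<'E'
from h import *
m=manip.camera_model('wrist'); q=plane(m,[(292,162),(347,162),(346,285),(293,285)],.03); print(q,q.mean(0)); print(plane(m,[(405,390),(385,360)],.01))
E
```

```text
[[ 0.4560713  -0.18861877  0.03      ]
 [ 0.46104495 -0.22157928  0.03      ]
 [ 0.38158137 -0.23472478  0.03      ]
 [ 0.37633685 -0.20001272  0.03      ]] [ 0.41875862 -0.21123389  0.03      ]
[[ 0.29409323 -0.2973986   0.01      ]
 [ 0.31764205 -0.27702941  0.01      ]]
```

```bash
python3 -m crank '[{"dp":[0.011,0.008,0.045],"delta_rot":[0,0,0],"fingers":1},{"dp":[0,0,0.055],"delta_rot":[0,0,0],"fingers":1},{"dp":[0,0,0.055],"delta_rot":[0,0,0],"fingers":1},{"dp":[0,0,0.05],"delta_rot":[0,0,0],"fingers":1},{"dp":[0,0,0.04],"delta_rot":[0,0,0],"fingers":1},{"dp":[0,0,0.02],"delta_rot":[0,0,0],"fingers":1},{"dp":[0,0,0.012],"delta_rot":[0,0,0],"fingers":1},{"dp":[0,0,0],"delta_rot":[0,0,0],"fingers":1},{"dp":[0,0,0],"delta_rot":[0,0,0],"fingers":1}]'
python3 -m crank '[{"dp":[0,0,0],"delta_rot":[0,0,0],"fingers":-1},{"dp":[0,0,0],"delta_rot":[0,0,0],"fingers":-1},{"dp":[0,0,0],"delta_rot":[0,0,0],"fingers":-1},{"dp":[0,0,0],"delta_rot":[0,0,0],"fingers":-1},{"dp":[0,0,0],"delta_rot":[0,0,0],"fingers":-1},{"dp":[0,0,0],"delta_rot":[0,0,0],"fingers":-1},{"dp":[0,0,0],"delta_rot":[0,0,0],"fingers":-1},{"dp":[0,0,0],"delta_rot":[0,0,0],"fingers":-1},{"dp":[0,0,0],"delta_rot":[0,0,0],"fingers":-1}]' 40
python3 -m crank '[{"dp":[0,0,-0.03],"delta_rot":[0,0,0],"fingers":-1},{"dp":[0,0,-0.05],"delta_rot":[0,0,0],"fingers":-1},{"dp":[0,0,-0.05],"delta_rot":[0,0,0],"fingers":-1},{"dp":[0,0,-0.05],"delta_rot":[0,0,0],"fingers":-1},{"dp":[0,0,-0.02],"delta_rot":[0,0,0],"fingers":-1},{"dp":[0,0,0],"delta_rot":[0,0,0],"fingers":-1}]'
python3 plan.py 620.6 -40.5 165 -5.1
```

```text
t: 17.5
tcp_pos: [0.4205, -0.2124, 0.0791]
tool_rot: [0.997, 0.075, 0.0, 0.0]
force: [-0.1, -0.3, 0.3]
finger_gap: 1.003
gripper_force: 0.0
t: 18.25
tcp_pos: [0.4199, -0.2121, 0.0797]
tool_rot: [0.997, 0.075, 0.0, 0.0]
force: [0.3, 1.6, 5.2]
finger_gap: 0.414
gripper_force: 41.3
t: 18.75
tcp_pos: [0.4207, -0.2127, 0.1814]
tool_rot: [0.997, 0.075, 0.002, 0.002]
force: [0.1, 0.1, -1.0]
finger_gap: 0.415
gripper_force: 40.5
rot total [ 0.0006 -0.0007  0.0381] min rows 1.9263612904051195
dp total [ 0.3676 -0.3787  0.0328] lateral min rows 6.358296379578522 z rows 0.3948827224036342
t 18.75 tcp [ 420.7 -212.7  181.4] F [ 0.1  0.1 -1. ] gap 0.415 gf 40.5
```

```bash
python3 -m crank '[{"dp":[0,0,0],"delta_rot":[0,0,0.0127],"fingers":-1},{"dp":[0,0,0],"delta_rot":[0,0,0.0127],"fingers":-1},{"dp":[0,0,0],"delta_rot":[0,0,0.0127],"fingers":-1},{"dp":[0.046,-0.0473,0],"delta_rot":[0,0,0],"fingers":-1},{"dp":[0.046,-0.0473,0],"delta_rot":[0,0,0],"fingers":-1},{"dp":[0.046,-0.0473,0],"delta_rot":[0,0,0],"fingers":-1},{"dp":[0.046,-0.0473,0],"delta_rot":[0,0,0],"fingers":-1},{"dp":[0.046,-0.0473,0],"delta_rot":[0,0,0],"fingers":-1},{"dp":[0.046,-0.0473,0],"delta_rot":[0,0,0],"fingers":-1},{"dp":[0.046,-0.0473,0],"delta_rot":[0,0,0],"fingers":-1},{"dp":[0.046,-0.0473,0],"delta_rot":[0,0,0],"fingers":-1}]'
python3 -m crank '[{"dp":[0,0,0],"delta_rot":[0,0,0],"fingers":-1},{"dp":[0,0,0],"delta_rot":[0,0,0],"fingers":-1}]'
python3 plan.py 620.6 -40.5 84 -5.1
python3 - <<'E'
from h import *
snap('wrist','w6.png')
E
```

```text
t: 19.67
tcp_pos: [0.6201, -0.0384, 0.1773]
tool_rot: [0.999, -0.044, -0.001, -0.0]
force: [0.5, -0.1, -2.0]
finger_gap: 0.411
gripper_force: 40.5
t: 19.83
tcp_pos: [0.6201, -0.0384, 0.1773]
tool_rot: [0.999, -0.043, -0.001, -0.0]
force: [0.2, -0.8, -1.7]
finger_gap: 0.412
gripper_force: 40.6
rot total [-0.      0.0003  0.0005] min rows 0.028507197690127745
dp total [0.0013 0.004  0.1867] lateral min rows 0.051011586652915934 z rows 2.248970985340388
t 19.83 tcp [620.1 -38.4 177.3] F [ 0.2 -0.8 -1.7] gap 0.412 gf 40.6
```

View pics/w6.png

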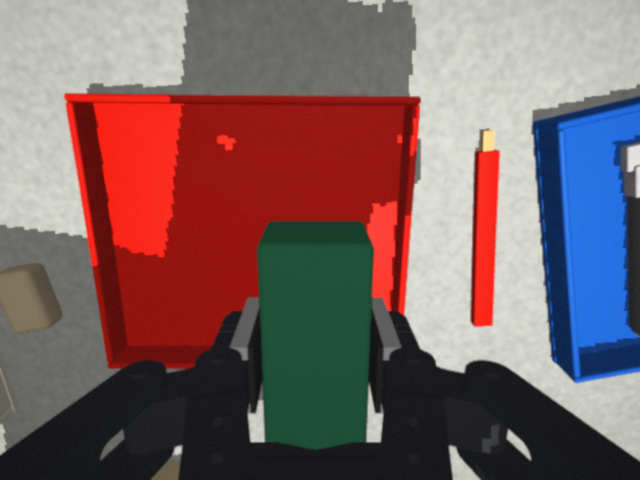

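The green block is held square over the right half of the red tray (columns 258–373, against tray walls at 80 and 410). I'll lower it.

```bash
python3 -m crank '[{"dp":[0.001,0.002,0.04],"delta_rot":[0,0,0],"fingers":-1},{"dp":[0,0.001,0.04],"delta_rot":[0,0,0],"fingers":-1},{"dp":[0,0,0.04],"delta_rot":[0,0,0],"fingers":-1},{"dp":[0,0,0.03],"delta_rot":[0,0,0],"fingers":-1},{"dp":[0,0,0.014],"delta_rot":[0,0,0],"fingers":-1},{"dp":[0,0,0.005],"delta_rot":[0,0,0],"fingers":-1},{"dp":[0,0,0],"delta_rot":[0,0,0],"fingers":-1},{"dp":[0,0,0],"delta_rot":[0,0,0],"fingers":-1}]'
python3 -m crank '[{"dp":[0,0,0.004],"delta_rot":[0,0,0],"fingers":-1},{"dp":[0,0,0.004],"delta_rot":[0,0,0],"fingers":-1},{"dp":[0,0,0],"delta_rot":[0,0,0],"fingers":-1}]'
python3 plan.py 620.6 -40.5 84 -5.1
```

```text
t: 20.55
tcp_pos: [0.6204, -0.0421, 0.095]
tool_rot: [0.999, -0.045, 0.0, 0.0]
force: [0.1, 0.0, -1.8]
finger_gap: 0.415
gripper_force: 40.6
t: 20.8
tcp_pos: [0.6204, -0.0415, 0.0908]
tool_rot: [0.999, -0.044, 0.0, 0.0]
force: [0.3, 0.4, -2.0]
finger_gap: 0.412
gripper_force: 40.6
rot total [ 0.     -0.0001  0.    ] min rows 0.006122804467428678
dp total [ 0.0002 -0.002   0.0136] lateral min rows 0.024609709526619283 z rows 0.16435163401042246
t 20.8 tcp [620.4 -41.5  90.8] F [ 0.3  0.4 -2. ] gap 0.412 gf 40.6
```

```bash
python3 -m crank '[{"dp":[0,0,0.005],"delta_rot":[0,0,0],"fingers":-1},{"dp":[0,0,0.004],"delta_rot":[0,0,0],"fingers":-1},{"dp":[0,0,0.002],"delta_rot":[0,0,0],"fingers":-1},{"dp":[0,0,0],"delta_rot":[0,0,0],"fingers":-1}]'
python3 -m crank '[{"dp":[0,0,0.002],"delta_rot":[0,0,0],"fingers":-1},{"dp":[0,0,0.001],"delta_rot":[0,0,0],"fingers":-1},{"dp":[0,0,0],"delta_rot":[0,0,0],"fingers":-1}]'
python3 -m crank '[{"dp":[0,0,0.001],"delta_rot":[0,0,0],"fingers":-1},{"dp":[0,0,0],"delta_rot":[0,0,0],"fingers":-1}]'
```

```text
t: 21.13
tcp_pos: [0.6201, -0.0414, 0.0846]
tool_rot: [0.999, -0.044, -0.0, -0.0]
force: [-0.2, 0.3, -0.7]
finger_gap: 0.41
gripper_force: 40.6
t: 21.38
tcp_pos: [0.6204, -0.0415, 0.0838]
tool_rot: [0.999, -0.044, 0.0, 0.0]
force: [-1.0, 0.9, 1.4]
finger_gap: 0.411
gripper_force: 40.9
t: 21.55
tcp_pos: [0.6203, -0.0415, 0.0838]
tool_rot: [0.999, -0.044, 0.0, 0.0]
force: [-1.9, 0.9, 4.7]
finger_gap: 0.411
gripper_force: 41.5
```

```bash
python3 -m crank '[{"dp":[0,0,0],"delta_rot":[0,0,0],"fingers":0.2},{"dp":[0,0,0],"delta_rot":[0,0,0],"fingers":0.2},{"dp":[0,0,0],"delta_rot":[0,0,0],"fingers":0.2},{"dp":[0,0,0],"delta_rot":[0,0,0],"fingers":0.2},{"dp":[0,0,-0.02],"delta_rot":[0,0,0],"fingers":0.2},{"dp":[0,0,-0.05],"delta_rot":[0,0,0],"fingers":0.2},{"dp":[0,0,-0.07],"delta_rot":[0,0,0],"fingers":0.2},{"dp":[0,0,-0.07],"delta_rot":[0,0,0],"fingers":1},{"dp":[0,0,-0.06],"delta_rot":[0,0,0],"fingers":1},{"dp":[0,0,0],"delta_rot":[0,0,0],"fingers":1},{"dp":[0,0,0],"delta_rot":[0,0,0],"fingers":1}]'
python3 plan.py 408 215 200 1.8
```

```text
t: 22.47
tcp_pos: [0.6214, -0.0418, 0.221]
tool_rot: [0.999, -0.044, 0.003, 0.001]
force: [-0.1, 0.4, -0.0]
finger_gap: 1.001
gripper_force: 0.0
rot total [ 0.0002 -0.0009 -0.0191] min rows 0.968118368816869
dp total [-0.4105 -0.5267  0.042 ] lateral min rows 8.045423032616318 z rows 0.5066201925258371
t 22.47 tcp [621.4 -41.8 221. ] F [-0.1  0.4 -0. ] gap 1.001 gf 0.0
```

```bash
python3 -m crank '[{"dp":[0,0,0],"delta_rot":[0,0,-0.0191],"fingers":1},{"dp":[-0.0456,-0.0585,0],"delta_rot":[0,0,0],"fingers":1},{"dp":[-0.0456,-0.0585,0],"delta_rot":[0,0,0],"fingers":1},{"dp":[-0.0456,-0.0585,0],"delta_rot":[0,0,0],"fingers":1},{"dp":[-0.0456,-0.0585,0],"delta_rot":[0,0,0],"fingers":1},{"dp":[-0.0456,-0.0585,0],"delta_rot":[0,0,0],"fingers":1},{"dp":[-0.0456,-0.0585,0],"delta_rot":[0,0,0],"fingers":1},{"dp":[-0.0456,-0.0585,0],"delta_rot":[0,0,0],"fingers":1},{"dp":[-0.0456,-0.0585,0],"delta_rot":[0,0,0],"fingers":1},{"dp":[-0.0456,-0.0585,0],"delta_rot":[0,0,0],"fingers":1},{"dp":[0,0,0],"delta_rot":[0,0,0],"fingers":1},{"dp":[0,0,0],"delta_rot":[0,0,0],"fingers":1}]'
python3 plan.py 408 215 77 1.8
python3 - <<'E'
from h import *
snap('wrist','w7.png')
E
```

```text
t: 23.47
tcp_pos: [0.4046, 0.2163, 0.2171]
tool_rot: [1.0, 0.018, -0.002, 0.0]
force: [0.3, -0.8, 0.1]
finger_gap: 0.997
gripper_force: 0.0
rot total [0.0001 0.0005 0.0006] min rows 0.04180781944666152
dp total [0.0067 0.0028 0.2801] lateral min rows 0.08776585692545516 z rows 3.3752807592561913
t 23.47 tcp [404.6 216.3 217.1] F [ 0.3 -0.8  0.1] gap 0.997 gf 0.0
```

View pics/w7.png

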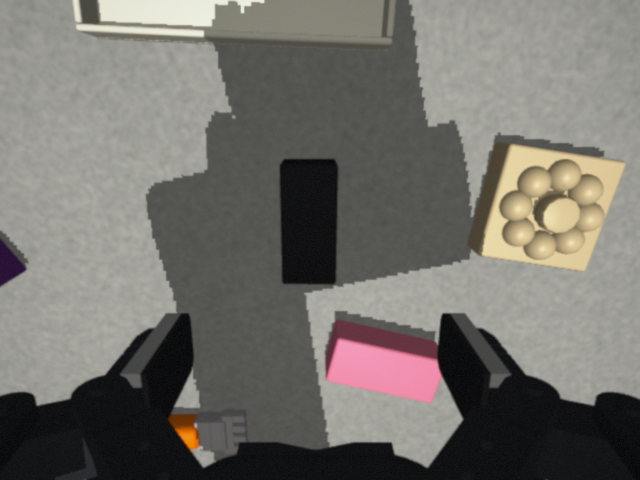

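The coarse block is at columns 281–337, rows 160–283, slightly left of centre. The pink block's edge is near (385,325). I'll compute both.

```bash
python3 - <<'E'
from h import *
m=manip.camera_model('wrist'); q=plane(m,[(281,160),(337,160),(336,283),(282,283)],.03); c=q.mean(0); print(c)
s=manip.sense(); d=c-s['tcp_pos']; d[2]=0; print(R.from_quat(s['tool_rot']).inv().apply(d)/.5); print(plane(m,[(335,325),(438,345),(478,240)],.03))
E
```

```text
[0.4119945  0.21914017 0.03      ]
[ 1.16856733e-02 -6.70019689e-03 -2.00589272e-05]
[[0.34144612 0.19929669 0.03      ]
 [0.32854474 0.12731096 0.03      ]
 [0.40513666 0.11076376 0.03      ]]
```

```bash
python3 -m crank '[{"dp":[0.012,-0.006,0.045],"delta_rot":[0,0,0],"fingers":1},{"dp":[0,0,0.055],"delta_rot":[0,0,0],"fingers":1},{"dp":[0,0,0.055],"delta_rot":[0,0,0],"fingers":1},{"dp":[0,0,0.05],"delta_rot":[0,0,0],"fingers":1},{"dp":[0,0,0.04],"delta_rot":[0,0,0],"fingers":1},{"dp":[0,0,0.02],"delta_rot":[0,0,0],"fingers":1},{"dp":[0,0,0.011],"delta_rot":[0,0,0],"fingers":1},{"dp":[0,0,0],"delta_rot":[0,0,0],"fingers":1},{"dp":[0,0,0],"delta_rot":[0,0,0],"fingers":1}]'
python3 -m crank '[{"dp":[0,0,0],"delta_rot":[0,0,0],"fingers":-1},{"dp":[0,0,0],"delta_rot":[0,0,0],"fingers":-1},{"dp":[0,0,0],"delta_rot":[0,0,0],"fingers":-1},{"dp":[0,0,0],"delta_rot":[0,0,0],"fingers":-1},{"dp":[0,0,0],"delta_rot":[0,0,0],"fingers":-1},{"dp":[0,0,0],"delta_rot":[0,0,0],"fingers":-1},{"dp":[0,0,0],"delta_rot":[0,0,0],"fingers":-1},{"dp":[0,0,0],"delta_rot":[0,0,0],"fingers":-1},{"dp":[0,0,0],"delta_rot":[0,0,0],"fingers":-1}]' 40
python3 -m crank '[{"dp":[0,0,-0.03],"delta_rot":[0,0,0],"fingers":-1},{"dp":[0,0,-0.05],"delta_rot":[0,0,0],"fingers":-1},{"dp":[0,0,-0.05],"delta_rot":[0,0,0],"fingers":-1},{"dp":[0,0,-0.05],"delta_rot":[0,0,0],"fingers":-1},{"dp":[0,0,-0.02],"delta_rot":[0,0,0],"fingers":-1},{"dp":[0,0,0],"delta_rot":[0,0,0],"fingers":-1}]'
python3 plan.py 626.8 29.5 165 -5.1
```

```text
t: 24.27
tcp_pos: [0.4136, 0.2181, 0.0802]
tool_rot: [1.0, 0.015, 0.0, -0.0]
force: [-0.0, 0.3, 0.1]
finger_gap: 0.998
gripper_force: 0.0
t: 25.02
tcp_pos: [0.4132, 0.2187, 0.0808]
tool_rot: [1.0, 0.016, 0.001, -0.0]
force: [-0.4, 0.1, 4.3]
finger_gap: 0.415
gripper_force: 41.0
t: 25.52
tcp_pos: [0.4139, 0.2189, 0.1823]
tool_rot: [1.0, 0.016, 0.003, -0.001]
force: [0.9, 0.5, -2.0]
finger_gap: 0.415
gripper_force: 40.5
rot total [-0.0002 -0.0009  0.0192] min rows 0.9696517654244687
dp total [0.4578 0.3394 0.0347] lateral min rows 6.865956688286687 z rows 0.41800280333991163
t 25.52 tcp [413.9 218.9 182.3] F [ 0.9  0.5 -2. ] gap 0.415 gf 40.5
```

```bash
python3 -m crank '[{"dp":[0,0,0],"delta_rot":[0,0,0.0096],"fingers":-1},{"dp":[0,0,0],"delta_rot":[0,0,0.0096],"fingers":-1},{"dp":[0.0509,0.0377,0],"delta_rot":[0,0,0],"fingers":-1},{"dp":[0.0509,0.0377,0],"delta_rot":[0,0,0],"fingers":-1},{"dp":[0.0509,0.0377,0],"delta_rot":[0,0,0],"fingers":-1},{"dp":[0.0509,0.0377,0],"delta_rot":[0,0,0],"fingers":-1},{"dp":[0.0509,0.0377,0],"delta_rot":[0,0,0],"fingers":-1},{"dp":[0.0509,0.0377,0],"delta_rot":[0,0,0],"fingers":-1},{"dp":[0.0509,0.0377,0],"delta_rot":[0,0,0],"fingers":-1},{"dp":[0.0509,0.0377,0],"delta_rot":[0,0,0],"fingers":-1},{"dp":[0.0509,0.0377,0],"delta_rot":[0,0,0],"fingers":-1},{"dp":[0,0,0],"delta_rot":[0,0,0],"fingers":-1}]'
python3 -m crank '[{"dp":[0,0,0],"delta_rot":[0,0,0],"fingers":-1},{"dp":[0,0,0],"delta_rot":[0,0,0],"fingers":-1}]'
python3 plan.py 626.8 29.5 85 -5.1
```

```text
t: 26.52
tcp_pos: [0.631, 0.0243, 0.179]
tool_rot: [0.999, -0.047, 0.004, 0.001]
force: [1.5, -0.2, -1.8]
finger_gap: 0.416
gripper_force: 40.5
t: 26.68
tcp_pos: [0.6244, 0.0292, 0.1783]
tool_rot: [0.999, -0.045, -0.002, -0.0]
force: [-0.0, -0.1, -1.7]
finger_gap: 0.416
gripper_force: 40.5
rot total [-0.0001  0.0007 -0.0002] min rows 0.0349692596778863
dp total [ 0.0048 -0.0011  0.1865] lateral min rows 0.058827586188205196 z rows 2.2473386375004685
t 26.68 tcp [624.4  29.2 178.3] F [-0.  -0.1 -1.7] gap 0.416 gf 40.5
```

```bash
python3 -m crank '[{"dp":[0.001,0,0.04],"delta_rot":[0,0,0],"fingers":-1},{"dp":[0,0,0.04],"delta_rot":[0,0,0],"fingers":-1},{"dp":[0,0,0.04],"delta_rot":[0,0,0],"fingers":-1},{"dp":[0,0,0.03],"delta_rot":[0,0,0],"fingers":-1},{"dp":[0,0,0.014],"delta_rot":[0,0,0],"fingers":-1},{"dp":[0,0,0.005],"delta_rot":[0,0,0],"fingers":-1},{"dp":[0,0,0],"delta_rot":[0,0,0],"fingers":-1},{"dp":[0,0,0],"delta_rot":[0,0,0],"fingers":-1}]'
python3 -m crank '[{"dp":[0,0,0.004],"delta_rot":[0,0,0],"fingers":-1},{"dp":[0,0,0.004],"delta_rot":[0,0,0],"fingers":-1},{"dp":[0,0,0],"delta_rot":[0,0,0],"fingers":-1}]'
python3 plan.py 626.8 29.5 85 -5.1
```

```text
t: 27.35
tcp_pos: [0.6265, 0.0294, 0.096]
tool_rot: [0.999, -0.044, 0.0, 0.0]
force: [-0.8, 0.6, -1.2]
finger_gap: 0.411
gripper_force: 40.5
t: 27.6
tcp_pos: [0.6265, 0.0289, 0.0918]
tool_rot: [0.999, -0.045, 0.0, 0.0]
force: [0.2, 0.5, -1.3]
finger_gap: 0.413
gripper_force: 40.5
rot total [ 0.     -0.0001 -0.0001] min rows 0.007055979004210783
dp total [ 0.0005 -0.0013  0.0136] lateral min rows 0.016119017548048533 z rows 0.16445027629999798
t 27.6 tcp [626.5  28.9  91.8] F [ 0.2  0.5 -1.3] gap 0.413 gf 40.5
```

```bash
python3 -m crank '[{"dp":[0,0,0.005],"delta_rot":[0,0,0],"fingers":-1},{"dp":[0,0,0.004],"delta_rot":[0,0,0],"fingers":-1},{"dp":[0,0,0.002],"delta_rot":[0,0,0],"fingers":-1},{"dp":[0,0,0],"delta_rot":[0,0,0],"fingers":-1}]'
python3 -m crank '[{"dp":[0,0,0.002],"delta_rot":[0,0,0],"fingers":-1},{"dp":[0,0,0.001],"delta_rot":[0,0,0],"fingers":-1},{"dp":[0,0,0],"delta_rot":[0,0,0],"fingers":-1}]'
python3 -m crank '[{"dp":[0,0,0.001],"delta_rot":[0,0,0],"fingers":-1},{"dp":[0,0,0],"delta_rot":[0,0,0],"fingers":-1}]'
```

```text
t: 27.93
tcp_pos: [0.6261, 0.0289, 0.0855]
tool_rot: [0.999, -0.045, -0.0, -0.0]
force: [0.3, -0.8, -2.2]
finger_gap: 0.414
gripper_force: 40.5
t: 28.18
tcp_pos: [0.6264, 0.0289, 0.0848]
tool_rot: [0.999, -0.045, 0.0, 0.0]
force: [-0.9, -0.6, 1.3]
finger_gap: 0.411
gripper_force: 40.9
t: 28.35
tcp_pos: [0.6264, 0.0289, 0.0848]
tool_rot: [0.999, -0.045, 0.0, 0.0]
force: [-1.5, -0.3, 5.4]
finger_gap: 0.413
gripper_force: 41.4
```

Contact. I'll release, rise and head for the wedge.

```bash
python3 -m crank '[{"dp":[0,0,0],"delta_rot":[0,0,0],"fingers":0.2},{"dp":[0,0,0],"delta_rot":[0,0,0],"fingers":0.2},{"dp":[0,0,0],"delta_rot":[0,0,0],"fingers":0.2},{"dp":[0,0,0],"delta_rot":[0,0,0],"fingers":0.2},{"dp":[0,0,-0.02],"delta_rot":[0,0,0],"fingers":0.2},{"dp":[0,0,-0.05],"delta_rot":[0,0,0],"fingers":0.2},{"dp":[0,0,-0.07],"delta_rot":[0,0,0],"fingers":0.2},{"dp":[0,0,-0.07],"delta_rot":[0,0,0],"fingers":1},{"dp":[0,0,-0.06],"delta_rot":[0,0,0],"fingers":1},{"dp":[0,0,0],"delta_rot":[0,0,0],"fingers":1},{"dp":[0,0,0],"delta_rot":[0,0,0],"fingers":1}]'
python3 plan.py 415 -367 200 7.9
```

```text
t: 29.27
tcp_pos: [0.6276, 0.0288, 0.2221]
tool_rot: [0.999, -0.045, 0.003, 0.0]
force: [-0.7, 0.9, -0.7]
finger_gap: 1.001
gripper_force: 0.0
rot total [ 0.0002 -0.0009 -0.0362] min rows 1.8279853570032738
dp total [-0.5299  0.7257  0.0441] lateral min rows 10.826098113897906 z rows 0.531601746341635
t 29.27 tcp [627.6  28.8 222.1] F [-0.7  0.9 -0.7] gap 1.001 gf 0.0
```

```bash
python3 -m crank '[{"dp":[0,0,0],"delta_rot":[0,0,-0.0181],"fingers":1},{"dp":[0,0,0],"delta_rot":[0,0,-0.0181],"fingers":1},{"dp":[-0.0408,0.0558,0],"delta_rot":[0,0,0],"fingers":1},{"dp":[-0.0408,0.0558,0],"delta_rot":[0,0,0],"fingers":1},{"dp":[-0.0408,0.0558,0],"delta_rot":[0,0,0],"fingers":1},{"dp":[-0.0408,0.0558,0],"delta_rot":[0,0,0],"fingers":1},{"dp":[-0.0408,0.0558,0],"delta_rot":[0,0,0],"fingers":1},{"dp":[-0.0408,0.0558,0],"delta_rot":[0,0,0],"fingers":1}]'
python3 -m crank '[{"dp":[-0.0408,0.0558,0],"delta_rot":[0,0,0],"fingers":1},{"dp":[-0.0408,0.0558,0],"delta_rot":[0,0,0],"fingers":1},{"dp":[-0.0408,0.0558,0],"delta_rot":[0,0,0],"fingers":1},{"dp":[-0.0408,0.0558,0],"delta_rot":[0,0,0],"fingers":1},{"dp":[-0.0408,0.0558,0],"delta_rot":[0,0,0],"fingers":1},{"dp":[-0.0408,0.0558,0],"delta_rot":[0,0,0],"fingers":1},{"dp":[-0.0408,0.0558,0],"delta_rot":[0,0,0],"fingers":1},{"dp":[0,0,0],"delta_rot":[0,0,0],"fingers":1},{"dp":[0,0,0],"delta_rot":[0,0,0],"fingers":1},{"dp":[0,0,0],"delta_rot":[0,0,0],"fingers":1}]'
python3 plan.py 415 -367 76 7.9
python3 - <<'E'
from h import *
snap('wrist','w8.png')
E
```

```text
t: 29.93
tcp_pos: [0.5263, -0.1544, 0.2176]
tool_rot: [0.998, 0.069, -0.001, -0.001]
force: [-0.1, -0.3, -0.2]
finger_gap: 1.003
gripper_force: 0.0
t: 30.77
tcp_pos: [0.4129, -0.3659, 0.2178]
tool_rot: [0.998, 0.068, -0.001, -0.002]
force: [1.0, 1.5, 0.1]
finger_gap: 1.0
gripper_force: 0.0
rot total [-0.0005  0.0002 -0.0001] min rows 0.028035595823942976
dp total [0.0039 0.0027 0.2837] lateral min rows 0.05750316022707998 z rows 3.41753651106289
t 30.77 tcp [ 412.9 -365.9  217.8] F [1.  1.5 0.1] gap 1.0 gf 0.0
```

View pics/w8.png

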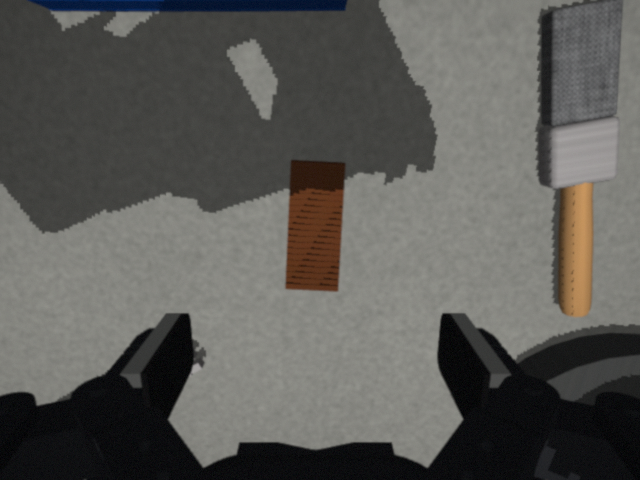

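The wedge is at (291,161)–(338,290), leaning about 2°, with its thick end near. I'll compute its pose.

```bash
python3 - <<'E'
from h import *
m=manip.camera_model('wrist'); a=plane(m,[(291,161),(344,163)],.01).mean(0); b=plane(m,[(338,291),(287,289)],.026).mean(0); c=(a+b)/2;d=a-b
s=manip.sense(); yaw=np.degrees(np.arctan2(d[1],d[0])); print(a,b,c,np.hypot(*d[:2]),yaw)
import subprocess;print(subprocess.run(['python3','plan.py',str(c[0]*1000),str(c[1]*1000),'76',str(yaw)],capture_output=True,text=True).stdout)
E
```

```text
[ 0.45562437 -0.36083382  0.01      ] [ 0.37194445 -0.3691742   0.026     ] [ 0.41378441 -0.36500401  0.018     ] 0.08409452874324463 5.691875421643274
rot total [-0.0004  0.0002  0.0062] min rows 0.31422697272848904
dp total [ 0.0011 -0.0006  0.284 ] lateral min rows 0.015154277450355441 z rows 3.421970403489987
t 30.82 tcp [ 413.3 -365.4  218. ] F [ 0.  -0.7 -0.8] gap 0.999 gf 0.0
```

```bash
python3 -m crank '[{"dp":[-0.014,0,0.045],"delta_rot":[0,0,0.006],"fingers":1},{"dp":[0,0,0.055],"delta_rot":[0,0,0],"fingers":1},{"dp":[0,0,0.055],"delta_rot":[0,0,0],"fingers":1},{"dp":[0,0,0.05],"delta_rot":[0,0,0],"fingers":1},{"dp":[0,0,0.04],"delta_rot":[0,0,0],"fingers":1},{"dp":[0,0,0.024],"delta_rot":[0,0,0],"fingers":1},{"dp":[0,0,0.015],"delta_rot":[0,0,0],"fingers":1},{"dp":[0,0,0],"delta_rot":[0,0,0],"fingers":1},{"dp":[0,0,0],"delta_rot":[0,0,0],"fingers":1}]'
python3 -m crank '[{"dp":[0,0,0],"delta_rot":[0,0,0],"fingers":-1},{"dp":[0,0,0],"delta_rot":[0,0,0],"fingers":-1},{"dp":[0,0,0],"delta_rot":[0,0,0],"fingers":-1},{"dp":[0,0,0],"delta_rot":[0,0,0],"fingers":-1},{"dp":[0,0,0],"delta_rot":[0,0,0],"fingers":-1},{"dp":[0,0,0],"delta_rot":[0,0,0],"fingers":-1},{"dp":[0,0,0],"delta_rot":[0,0,0],"fingers":-1},{"dp":[0,0,0],"delta_rot":[0,0,0],"fingers":-1},{"dp":[0,0,0],"delta_rot":[0,0,0],"fingers":-1}]' 30
python3 -m crank '[{"dp":[0,0,-0.03],"delta_rot":[0,0,0],"fingers":-1},{"dp":[0,0,-0.05],"delta_rot":[0,0,0],"fingers":-1},{"dp":[0,0,-0.05],"delta_rot":[0,0,0],"fingers":-1},{"dp":[0,0,-0.05],"delta_rot":[0,0,0],"fingers":-1},{"dp":[0,0,-0.02],"delta_rot":[0,0,0],"fingers":-1},{"dp":[0,0,0],"delta_rot":[0,0,0],"fingers":-1}]'
python3 plan.py 588 258 165 0
```

```text
t: 31.57
tcp_pos: [0.4071, -0.3674, 0.0772]
tool_rot: [0.999, 0.051, 0.0, 0.0]
force: [0.3, 0.8, -0.3]
finger_gap: 1.0
gripper_force: 0.0
t: 32.32
tcp_pos: [0.4068, -0.3681, 0.0778]
tool_rot: [0.999, 0.05, 0.0, 0.001]
force: [1.0, 0.7, 6.8]
finger_gap: 0.416
gripper_force: 31.5
t: 32.82
tcp_pos: [0.4074, -0.3688, 0.1792]
tool_rot: [0.999, 0.05, 0.002, 0.002]
force: [1.0, -0.4, -1.3]
finger_gap: 0.412
gripper_force: 30.8
rot total [ 0.0007 -0.0005  0.0159] min rows 0.806596191807002
dp total [ 0.3612 -1.2537  0.0284] lateral min rows 15.718781659805977 z rows 0.34162860046972626
t 32.82 tcp [ 407.4 -368.8  179.2] F [ 1.  -0.4 -1.3] gap 0.412 gf 30.8
```

```bash
python3 -m crank '[{"dp":[0,0,0],"delta_rot":[0,0,0.008],"fingers":-1},{"dp":[0,0,0],"delta_rot":[0,0,0.008],"fingers":-1},{"dp":[0.0181,-0.0627,0],"delta_rot":[0,0,0],"fingers":-1},{"dp":[0.0181,-0.0627,0],"delta_rot":[0,0,0],"fingers":-1},{"dp":[0.0181,-0.0627,0],"delta_rot":[0,0,0],"fingers":-1},{"dp":[0.0181,-0.0627,0],"delta_rot":[0,0,0],"fingers":-1},{"dp":[0.0181,-0.0627,0],"delta_rot":[0,0,0],"fingers":-1},{"dp":[0.0181,-0.0627,0],"delta_rot":[0,0,0],"fingers":-1},{"dp":[0.0181,-0.0627,0],"delta_rot":[0,0,0],"fingers":-1},{"dp":[0.0181,-0.0627,0],"delta_rot":[0,0,0],"fingers":-1},{"dp":[0.0181,-0.0627,0],"delta_rot":[0,0,0],"fingers":-1},{"dp":[0.0181,-0.0627,0],"delta_rot":[0,0,0],"fingers":-1}]'
python3 -m crank '[{"dp":[0.0181,-0.0627,0],"delta_rot":[0,0,0],"fingers":-1},{"dp":[0.0181,-0.0627,0],"delta_rot":[0,0,0],"fingers":-1},{"dp":[0.0181,-0.0627,0],"delta_rot":[0,0,0],"fingers":-1},{"dp":[0.0181,-0.0627,0],"delta_rot":[0,0,0],"fingers":-1},{"dp":[0.0181,-0.0627,0],"delta_rot":[0,0,0],"fingers":-1},{"dp":[0.0181,-0.0627,0],"delta_rot":[0,0,0],"fingers":-1},{"dp":[0.0181,-0.0627,0],"delta_rot":[0,0,0],"fingers":-1},{"dp":[0.0181,-0.0627,0],"delta_rot":[0,0,0],"fingers":-1},{"dp":[0.0181,-0.0627,0],"delta_rot":[0,0,0],"fingers":-1},{"dp":[0.0181,-0.0627,0],"delta_rot":[0,0,0],"fingers":-1},{"dp":[0,0,0],"delta_rot":[0,0,0],"fingers":-1},{"dp":[0,0,0],"delta_rot":[0,0,0],"fingers":-1}]'
python3 plan.py 588 258 82 0
python3 - <<'E'
from h import *
snap('wrist','w9.png')
E
```

```text
t: 33.82
tcp_pos: [0.4966, -0.0525, 0.1753]
tool_rot: [1.0, -0.0, -0.001, -0.0]
force: [0.9, 0.2, -0.8]
finger_gap: 0.413
gripper_force: 30.7
t: 34.82
tcp_pos: [0.587, 0.2607, 0.1747]
tool_rot: [1.0, 0.001, -0.001, 0.0]
force: [0.7, -0.5, -1.0]
finger_gap: 0.414
gripper_force: 30.7
rot total [0.0001 0.0004 0.0004] min rows 0.030374826139707514
dp total [0.002  0.0054 0.1854] lateral min rows 0.06963607006976849 z rows 2.233362120297949
t 34.82 tcp [587.  260.7 174.7] F [ 0.7 -0.5 -1. ] gap 0.414 gf 30.7
```

View pics/w9.png

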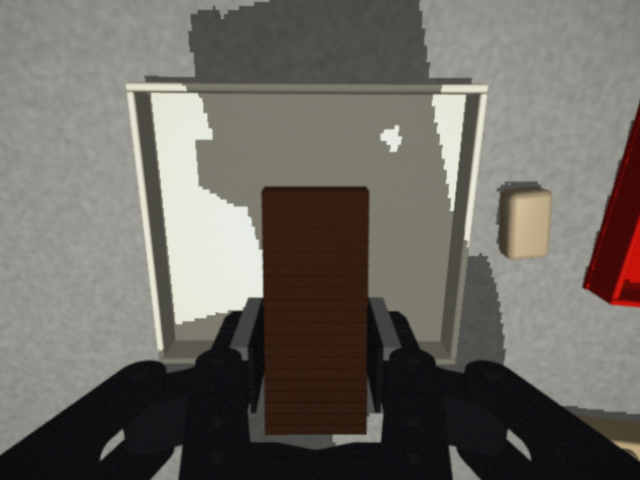

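The wedge is held square over the middle of the white tray. I'll lower it.

```bash
python3 -m crank '[{"dp":[0,0.002,0.04],"delta_rot":[0,0,0],"fingers":-1},{"dp":[0,0,0.04],"delta_rot":[0,0,0],"fingers":-1},{"dp":[0,0,0.04],"delta_rot":[0,0,0],"fingers":-1},{"dp":[0,0,0.03],"delta_rot":[0,0,0],"fingers":-1},{"dp":[0,0,0.014],"delta_rot":[0,0,0],"fingers":-1},{"dp":[0,0,0.005],"delta_rot":[0,0,0],"fingers":-1},{"dp":[0,0,0],"delta_rot":[0,0,0],"fingers":-1},{"dp":[0,0,0],"delta_rot":[0,0,0],"fingers":-1}]'
python3 -m crank '[{"dp":[0,0,0.004],"delta_rot":[0,0,0],"fingers":-1},{"dp":[0,0,0.003],"delta_rot":[0,0,0],"fingers":-1},{"dp":[0,0,0],"delta_rot":[0,0,0],"fingers":-1}]'
python3 plan.py 588 258 82 0
```

```text
t: 35.53
tcp_pos: [0.5882, 0.2577, 0.093]
tool_rot: [1.0, -0.001, 0.0, -0.0]
force: [0.5, -0.5, -0.4]
finger_gap: 0.411
gripper_force: 30.7
t: 35.78
tcp_pos: [0.588, 0.2583, 0.0894]
tool_rot: [1.0, -0.0, 0.0, -0.0]
force: [-0.1, -0.3, 0.2]
finger_gap: 0.418
gripper_force: 30.7
rot total [-0.     -0.0001 -0.    ] min rows 0.0072123165653174845
dp total [0.     0.0005 0.0148] lateral min rows 0.006558717510827114 z rows 0.1785538407868775
t 35.78 tcp [588.  258.3  89.4] F [-0.1 -0.3  0.2] gap 0.418 gf 30.7
```

```bash
python3 -m crank '[{"dp":[0,0,0.005],"delta_rot":[0,0,0],"fingers":-1},{"dp":[0,0,0.005],"delta_rot":[0,0,0],"fingers":-1},{"dp":[0,0,0.002],"delta_rot":[0,0,0],"fingers":-1},{"dp":[0,0,0],"delta_rot":[0,0,0],"fingers":-1}]'
python3 -m crank '[{"dp":[0,0,0.002],"delta_rot":[0,0,0],"fingers":-1},{"dp":[0,0,0.001],"delta_rot":[0,0,0],"fingers":-1},{"dp":[0,0,0],"delta_rot":[0,0,0],"fingers":-1}]'
python3 -m crank '[{"dp":[0,0,0.001],"delta_rot":[0,0,0],"fingers":-1},{"dp":[0,0,0],"delta_rot":[0,0,0],"fingers":-1}]'
```

```text
t: 36.12
tcp_pos: [0.5875, 0.2582, 0.0825]
tool_rot: [1.0, -0.0, -0.0, 0.0]
force: [0.3, 0.3, 0.2]
finger_gap: 0.411
gripper_force: 30.7
t: 36.37
tcp_pos: [0.5879, 0.2582, 0.0818]
tool_rot: [1.0, -0.0, 0.0, -0.0]
force: [-1.3, -0.8, 3.3]
finger_gap: 0.414
gripper_force: 31.1
t: 36.53
tcp_pos: [0.5878, 0.2583, 0.0818]
tool_rot: [1.0, -0.0, 0.0, -0.0]
force: [-1.8, -0.3, 5.7]
finger_gap: 0.416
gripper_force: 31.5
```

```bash
python3 -m crank '[{"dp":[0,0,0],"delta_rot":[0,0,0],"fingers":0.2},{"dp":[0,0,0],"delta_rot":[0,0,0],"fingers":0.2},{"dp":[0,0,0],"delta_rot":[0,0,0],"fingers":0.2},{"dp":[0,0,0],"delta_rot":[0,0,0],"fingers":0.2},{"dp":[0,0,-0.02],"delta_rot":[0,0,0],"fingers":0.2},{"dp":[0,0,-0.05],"delta_rot":[0,0,0],"fingers":0.2},{"dp":[0,0,-0.07],"delta_rot":[0,0,0],"fingers":0.2},{"dp":[0,0,-0.07],"delta_rot":[0,0,0],"fingers":0.2},{"dp":[-0.04,0,-0.07],"delta_rot":[0,0,0],"fingers":0.2},{"dp":[-0.06,0,-0.04],"delta_rot":[0,0,0],"fingers":0.2},{"dp":[-0.06,0,0],"delta_rot":[0,0,0],"fingers":0.2},{"dp":[-0.06,0,0],"delta_rot":[0,0,0],"fingers":0.2}]'
python3 -m crank '[{"dp":[-0.04,0,0],"delta_rot":[0,0,0],"fingers":0.2},{"dp":[0,0,0],"delta_rot":[0,0,0],"fingers":0.2},{"dp":[0,0,0],"delta_rot":[0,0,0],"fingers":0.2}]'
python3 - <<'E'
from h import *
a=snap('scene')[0]; b=snap('top')[0]
g=np.hstack([cv2.resize(a[130:480,200:520],(400,437)),cv2.resize(b[110:300,140:520],(400,200))[:].copy() if 0 else cv2.copyMakeBorder(cv2.resize(b[110:300,140:520],(400,200)),0,237,0,0,0)])
cv2.imwrite('pics/f.png',g[...,::-1])
E
```

```text
t: 37.53
tcp_pos: [0.4776, 0.2584, 0.2436]
tool_rot: [1.0, -0.0, 0.003, -0.001]
force: [0.5, -0.0, 0.2]
finger_gap: 0.601
gripper_force: 0.0
t: 37.78
tcp_pos: [0.4572, 0.2584, 0.2418]
tool_rot: [1.0, 0.0, 0.001, -0.0]
force: [-0.9, 0.2, 0.1]
finger_gap: 0.605
gripper_force: 0.0
```

View pics/f.png

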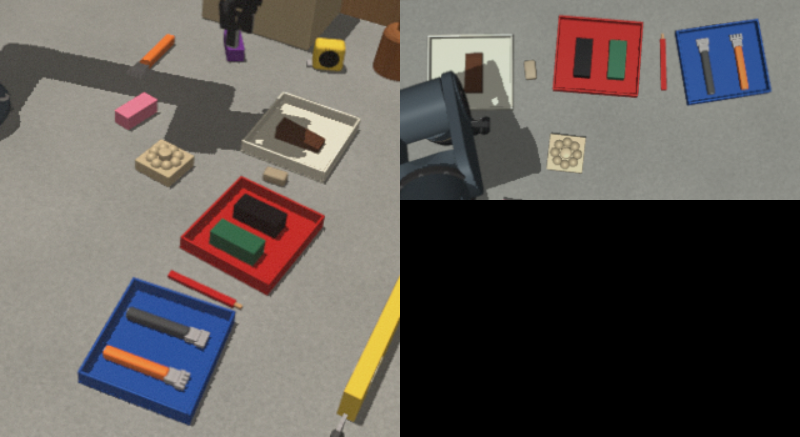

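All five pieces lie flat and apart in their trays, the rosette has not moved, and the gripper is clear.

```bash
python3 -c "
from station import manip
print(manip.sign_off())"
```

```text
the job is handed in; nothing more can be done
None
```

The job is handed in at about 38 s: both chisels are in the blue tray, both rubbing blocks in the red and the wedge in the white, all lying flat and apart, with the rosette left where it was.

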